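Scan a table lighter and hold its gauge up to the inspection camera

ROBOT

A 6-joint arm with a two-finger parallel gripper is mounted at the origin on the work surface. World frame = base frame: x ahead of the robot, y to its left, z up, the work surface at z = 0. Lengths are in m, angles in degrees, forces in N, time in s.
With the tool pointing down it reaches from about 0.4 to 0.825 m from the base axis. Payload 7 kg.
Tool frame: the origin (TCP) lies midway between the tips of the shut fingers; the grasp point (between the pads) lies r.grip_depth behind it (r.grip_depth is the distance from the TCP to the grasp point, in m); z points along the fingers, y is the direction in which the jaws open and shut (so a half turn about z gives the same grasp; the last joint's range is limited). The gripper opens to 88 mm and grips with 3 to 60 N. Pads are 19 mm wide; open, the fingers measure 130 mm over their backs; the gripper's body (78 mm by 193 mm) begins 47 mm behind the grasp point.
Start: joints at [84.918, 20.546, 0.682, 0, -70.136, -16.507], TCP at [0.248, 0.628, 0.227] pointing down, gripper open.
Joint ranges: [-176.03, 176.03], [-82.01, 121.73], [-58.28, 71.71], [-173.87, 95.51], [-174.79, -0.11], [-173.66, 173.66]. Speed limits (degrees/s): [136.94, 136.94, 172.46, 180, 180, 180].

INTERFACE

Orientations are given as [roll, pitch, yaw] about the fixed x, y, z axes, in that order (R = Rz(yaw) Ry(pitch) Rx(roll)).
In Python, from plant import r, imaging, close_job gives the robot as it stands.
- The arm moves only by the tool step_arm, never from a script. Its argument "commands" is a list of rows, each a list of 2 entries, a list of its own where there are three numbers: the shift along the tool's x, y, z in mm, then the turn about the tool's z in degrees. In form: [[[x, y, z], twist], ...]. A call has 1 to 20 rows; each row shifts and turns the commanded pose from where the row before left it, along the tool's axes as they then stand; what a row does not reach is not made up. A row lasts 1/8 s, in which the tool goes at most 62.5 mm and 10.7 degrees, less where a joint would pass 70% of its speed; a pose out of reach is approached as far as the arm can. A call with a gripper value outside its range is refused whole. "gripper" is the closure, from 0 (fully open) to 1 (shut), set as the call begins (left out, the last holds). The fingers move at their own pace and stop on an object; "grip_force" is the grip in N (left out, the last holds). Time passes only in rows, so rows that do not move let the fingers close. It gives the time, the measured TCP pose, the force and the opening at its end, in the units of the state.
- r.get_state(): the state, without advancing time (a new reading comes with each control period).
- imaging.capture(name): name is "side" or "top" or "wrist"; returns a dict with "img" (384x512x3 uint8, red, green, blue), "z_map" (384x512 float32, m along the optical axis (not along the pixel's ray), 0 where there is no reading), "vfov" (degrees; the focal length in pixels is half the picture's height over the tangent of half this angle, whatever the lens; pixels are square), "cx", "cy" (the principal point, pixels), "D" ([k1, k2, p1, p2, k3] as OpenCV has them; the pictures are not rectified), "extrinsics" (4x4, takes a point from camera to world coordinates); the wrist camera has in their place "T_tool_cam" (4x4, takes a point from camera to tool coordinates, whose origin is the TCP and whose axes are the flange's). Camera axes: x right, y down, z forward; pixel columns grow to the right and rows downward; lengths in m; the calibration is good to about 2 mm. A picture is of the moment at which its call begins: read the wrist's pose just before it.
- close_job(): hands the job in, once; it reports no verdict.
The state is a dict: "time_s": time; "joints": joint angles; "qd": joint speeds; "joint_torque": joint torques, N m; "tcp_pos": TCP position; "eef_rot": TCP orientation; "contact_force": force on the tool from outside, world axes, zero at the start; "moment": the same for the moment, N m; "gripper_width": finger opening in m.
Only numpy, scipy, OpenCV 4.12 (cv2) and the standard library are available. Lean on these libraries where they do the work, as an engineer would, in place of code of your own. Each camera call takes 0.05 s, during which the arm holds its last target.

TASK

Book in the repaired table lighter that stands in front of the code scanner. Turn it where it stands until its paper job ticket squarely faces the scanner's window and give the scanner a second to read it; then pick it up and hold it in the air before the inspection camera, gauge window square to the lens and centred in its view 12 cm from the lens, with the barrel top end up and tilted to match the camera's downward slant. Finish while holding it still there, and do not bump the camera or disturb the other things on the bench.

Things in the scene. Friction and masses are not known exactly. Their poses are not given: they have to be found in the camera images.
- lighter_center (a point): table lighter: steel cylinder with brass foot and top ring, 36 mm diameter, 84 mm tall, 170 g, standing before the scanner, the only thing with a paper ticket. Point: its centre, 42 mm above its foot. z runs up the barrel, +x out through the gauge window (upright dark slot, amber pane, 9 x 38 mm, at half height), -x out through the job ticket (white paper, black code, 28 x 32 mm) on the opposite side
- lighter_gauge (a point): middle of the gauge window on the lighter's surface: 18 mm from the axis along the lighter's +x, half-way up; same axes as lighter_center
- scanner_window (a point): middle of the dark window in the front of the code scanner, 58 mm above the bench; the scanner is a fixed grey block 78 mm deep, 82 mm wide, 102 mm high. The window faces along this frame's -x (level); z is up. The lighter stands 95 to 130 mm in front of it
- scanner: the same scanner block; origin under its centre, window on its -x side
- lens (a point): centre of the inspection camera's lens, front of a barrel (52 mm diameter at the lens, 38 mm behind, 115 mm long) slanting down towards the robot by 20 to 40 degrees. It looks along this frame's -x; y is level; z is up in its picture, square to the line of sight. In focus is the point 120 mm from the lens along -x, in mid-air, 150 to 215 mm above the bench; the picture there is 60 mm across
- camera: fixed stand of the inspection camera; origin on the bench, 70 mm behind the middle of its base plate's front edge; -x is its front. Base plate 200 x 160 x 16 mm (x -70 to +130 mm); column of 20 mm diameter, 318 mm high, at x +73, y +62 mm, with a focus block that carries the barrel 270 mm up
- squat_lighter: bystander: squat steel and brass cylinder, 46 mm diameter, 52 mm tall, no ticket; origin under its centre
- flip_lighter: bystander: flat brass pocket lighter lying down, 57 x 38 x 13 mm; origin under its centre
- slim_lighter: bystander: slim steel lighter lying down, 70 x 25 x 11 mm; origin under its centre
- parts_tray: bystander: white open tray of small parts, 90 x 120 x 28 mm; origin under its centre
- bowl: bystander: red plastic bowl, 106 mm across, 52 mm high; origin under its centre
- screwdriver: bystander: screwdriver with black handle, 170 mm long, lying along its x axis
- fine_driver: bystander: fine metal screwdriver, 130 mm long, lying along its x axis
- tweezers: bystander: steel tweezers, 120 mm long, lying along its x axis
Things that resemble listed ones, but are neither listed nor needed, are in the scene too. Leave any red look-alike of the part that bears lighter_center alone. What is shaped like the scanner but pink is not meant.

How it is judged:
By the outcome, as a careful person would: the job done as asked, in the order asked, and still so for the second after the job is handed in, while the arm keeps its last pose, push and grip.
It also fails if it takes over 64 s, if anything falls off the work surface, if the arm or the gripper's body presses on something with over 40 N, if the wrist force passes 120 N, or if a joint passes its speed limit or range.

## Working session

There is one attempt and no reset: what is moved stays moved. The work goes in short steps, Python scripts to look and compute and a tool call to move; the robot and the scene stay as the last step left them, time stands still between calls to the robot, and variables do not carry over. Pictures are saved under pics/ and viewed, and the job is handed in when it is done.

Besides the shell and the picture viewer there is one more tool, called after "Request:" as name(argument=value, ...), one argument or row to a line, values as JSON. step_arm: Moves the arm, as the interface text tells. Its arguments: {"type":"object","properties":{"commands":{"type":"array","items":{"type":"array"}},"gripper":{"type":"number"},"grip_force":{"type":"number"}},"required":["commands"]}

```bash
ls; mkdir -p pics; cat > h.py <<'E'
from plant import r, imaging
import numpy as np, cv2
from scipy.spatial.transform import Rotation as Ro
def tool():
    s=r.get_state(); T=np.eye(4); T[:3,3]=s['tcp_pos']; T[:3,:3]=Ro.from_euler('xyz',s['eef_rot'],degrees=True).as_matrix(); return T
def cap(n):
    T=tool(); c=imaging.capture(n)
    f=192/np.tan(np.radians(c['vfov']/2)); c['K']=np.array([[f,0,c['cx']],[0,f,c['cy']],[0,0,1.]])
    c['E']=np.array(c['extrinsics']) if 'extrinsics' in c else T@np.array(c['T_tool_cam'])
    c['D']=np.array(c['D'],float)
    return c
def save(c,name): cv2.imwrite('pics/'+name,cv2.cvtColor(c['img'],cv2.COLOR_RGB2BGR))
def ray(c,uv):
    p=cv2.undistortPoints(np.array(uv,float).reshape(-1,1,2),c['K'],c['D'])[:,0]
    d=np.c_[p,np.ones(len(p))]@c['E'][:3,:3].T
    return c['E'][:3,3],d
def onz(c,uv,z):
    o,d=ray(c,uv); return o+d*((z-o[2])/d[:,2])[:,None]
def pts(c,uv):
    uv=np.array(uv).reshape(-1,2); o,d=ray(c,uv); z=c['z_map'][uv[:,1].astype(int),uv[:,0].astype(int)]
    return o+d*z[:,None]
def proj(c,P):
    W=np.linalg.inv(c['E']); rv=cv2.Rodrigues(W[:3,:3])[0]
    return cv2.projectPoints(np.array(P,float).reshape(-1,1,3),rv,W[:3,3],c['K'],c['D'])[0][:,0]
E
python3 - <<'E'
from h import *
print(r.get_state(), r.grip_depth)
for n in ['side','top','wrist']:
    c=cap(n); save(c,n+'0.png'); print(n,c['E'].round(3).tolist(),c['vfov'],c['D'])
E
```

```text
pics
{'time_s': 0.0, 'joints': array([ 8.49182918e+01,  2.05923530e+01,  6.34217152e-01, -2.04171884e-02,
       -7.01350691e+01, -1.65057705e+01]), 'qd': array([-0.07884731, -0.06723263, -0.03316693,  0.04143204,  0.00480379,
       -0.0231343 ]), 'joint_torque': array([-2.39096429e-03, -5.82713592e+01,  2.93059856e+01,  6.99760705e+00,
        6.95106952e-03, -1.64217281e-04]), 'tcp_pos': array([0.24820323, 0.62719204, 0.22561475]), 'eef_rot': array([ 1.79905182e+02, -8.08081932e-03, -2.15944254e+01]), 'contact_force': array([ 0.34115592, -0.47701027,  0.69718804]), 'moment': array([-0.02119116, -0.03155527,  0.0141244 ]), 'gripper_width': 0.08760844818993654} 0.0188
side [[-0.983, -0.11, 0.145, 0.358], [-0.182, 0.597, -0.781, 1.063], [-0.0, -0.795, -0.607, 1.079], [0.0, 0.0, 0.0, 1.0]] 48.14579442460586 [-0.04409226  0.          0.          0.          0.        ]
top [[-0.027, -0.994, 0.108, 0.397], [-1.0, 0.025, -0.014, -0.058], [0.011, -0.108, -0.994, 1.75], [0.0, 0.0, 0.0, 1.0]] 47.48069432798133 [-0.11848137  0.          0.          0.          0.        ]
wrist [[-0.369, -0.9, -0.231, 0.31], [-0.929, 0.358, 0.092, 0.604], [-0.001, 0.249, -0.969, 0.383], [0.0, 0.0, 0.0, 1.0]] 70.492634326507 [-0.04877086  0.          0.          0.          0.        ]
```

View pics/side0.png

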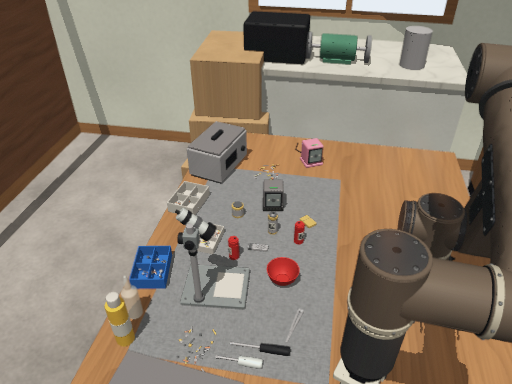

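View pics/top0.png

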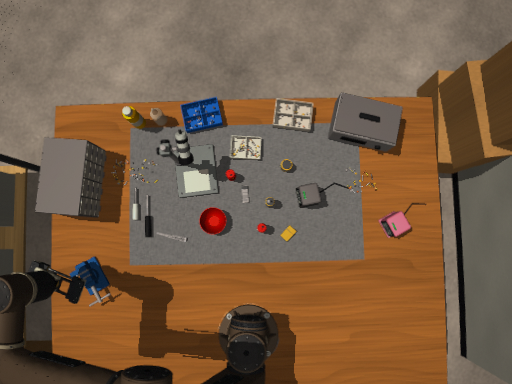

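View pics/wrist0.png

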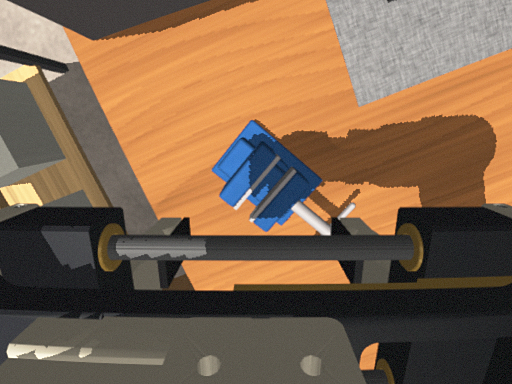

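```bash
python3 - <<'E'
from h import *
a=cap('side'); b=cap('top')
x=cv2.resize(a['img'][160:320,130:330],None,fx=4,fy=3.75,interpolation=cv2.INTER_CUBIC)
cv2.imwrite('pics/s1.png',x[:,:,::-1])
x=cv2.resize(b['img'][110:250,140:340],None,fx=4,fy=4,interpolation=cv2.INTER_CUBIC)
cv2.imwrite('pics/t1.png',x[:,:,::-1])
def show(n,uv): print(n,pts(b,uv).round(3).tolist())
show('scan',[[305,190],[315,200],[302,203],[318,188]])
show('lighter',[[270,202],[269,203],[270,200]])
show('plate',[[180,190],[212,190],[210,150],[195,180]])
for i in range(130,170,3):
  print(i,[ (u,p.round(3).tolist()) for u in range(155,200,6) for p in pts(b,[[u,i]]) if p[2]>.05])
E
```

```text
scan [[0.554, -0.232, 0.103], [0.515, -0.269, 0.1], [0.505, -0.22, 0.095], [0.56, -0.283, 0.101]]
lighter [[0.513, -0.099, 0.084], [0.509, -0.095, 0.089], [0.521, -0.099, 0.082]]
plate [[0.576, 0.261, 0.004], [0.572, 0.13, 0.015], [0.734, 0.136, 0.016], [0.613, 0.197, 0.019]]
130 [(179, [0.746, 0.206, 0.319])]
133 [(179, [0.737, 0.207, 0.313]), (185, [0.74, 0.189, 0.301])]
136 [(179, [0.725, 0.206, 0.32]), (185, [0.727, 0.187, 0.312])]
139 [(167, [0.726, 0.256, 0.277]), (179, [0.717, 0.207, 0.312]), (185, [0.717, 0.187, 0.309])]
142 [(161, [0.714, 0.274, 0.286]), (167, [0.715, 0.254, 0.282]), (179, [0.708, 0.208, 0.307]), (185, [0.708, 0.188, 0.304])]
145 [(161, [0.697, 0.267, 0.319]), (167, [0.7, 0.251, 0.299]), (179, [0.698, 0.209, 0.303]), (185, [0.699, 0.19, 0.297])]
148 [(161, [0.688, 0.268, 0.314]), (167, [0.691, 0.252, 0.293]), (173, [0.694, 0.235, 0.277]), (179, [0.692, 0.213, 0.284]), (185, [0.691, 0.191, 0.287])]
151 [(161, [0.681, 0.272, 0.297]), (167, [0.68, 0.251, 0.297]), (179, [0.68, 0.211, 0.291]), (185, [0.681, 0.192, 0.284])]
154 [(161, [0.672, 0.274, 0.286]), (167, [0.671, 0.252, 0.293]), (173, [0.69, 0.252, 0.187]), (179, [0.676, 0.218, 0.255]), (185, [0.672, 0.193, 0.275]), (191, [0.676, 0.177, 0.25])]
157 [(173, [0.683, 0.257, 0.163]), (179, [0.665, 0.217, 0.26]), (185, [0.663, 0.195, 0.268]), (191, [0.665, 0.176, 0.254])]
160 [(179, [0.655, 0.218, 0.254]), (185, [0.653, 0.195, 0.265]), (191, [0.654, 0.176, 0.255])]
163 [(185, [0.644, 0.197, 0.255])]
166 []
169 []
```

View pics/s1.png

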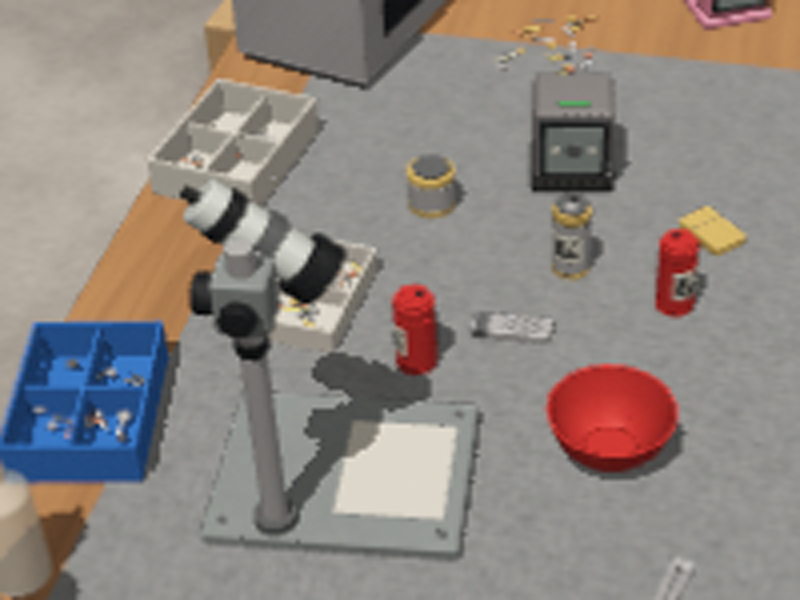

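View pics/t1.png

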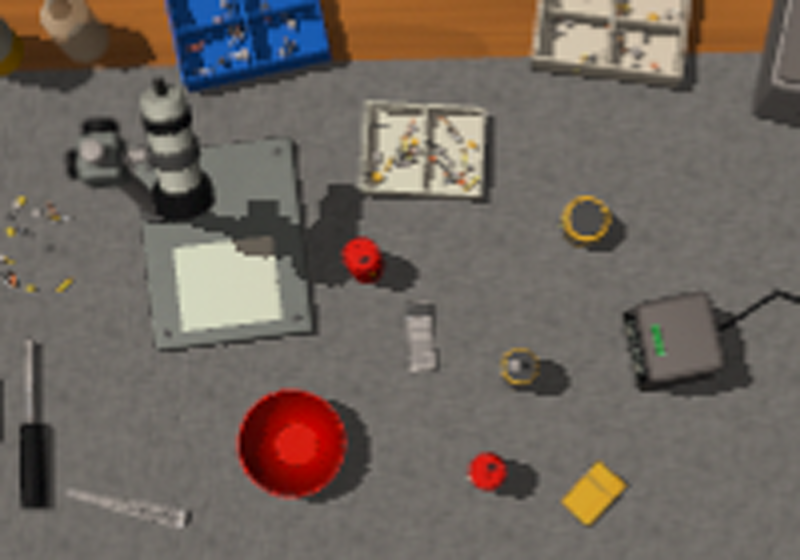

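```bash
python3 - <<'E'
from h import *
a=cap('side'); b=cap('top')
# lighter top in top view: brass ring ; depth-based segmentation of objects
for n,c,box in [('top',b,(255,185,285,240)),('side',a,(262,205,312,250))]:
    u0,v0,u1,v1=box
    U,V=np.meshgrid(np.arange(u0,u1),np.arange(v0,v1)); uv=np.c_[U.ravel(),V.ravel()]
    P=pts(c,uv); m=P[:,2]>0.02
    im=np.zeros(U.shape,np.uint8); im.ravel()[m]=1
    k,l,st,ce=cv2.connectedComponentsWithStats(im)
    for i in range(1,k):
        if st[i,4]<20: continue
        Q=P[(l==i).ravel()]
        print(n,st[i],Q.mean(0).round(3),Q.min(0).round(3),Q.max(0).round(3), 'top',Q[Q[:,2]>Q[:,2].max()-.012].mean(0).round(3))
# scanner top
U,V=np.meshgrid(np.arange(290,330),np.arange(175,215)); uv=np.c_[U.ravel(),V.ravel()]
P=pts(b,uv); m=P[:,2]>0.09
print('scan', cv2.minAreaRect((P[m][:,:2]*1000).astype(np.float32)))
U,V=np.meshgrid(np.arange(255,295),np.arange(170,220)); uv=np.c_[U.ravel(),V.ravel()]
P=pts(a,uv); m=(P[:,2]>0.095)
print('scan side', cv2.minAreaRect((P[m][:,:2]*1000).astype(np.float32)),m.sum())
m=(P[:,2]>0.03)&(P[:,2]<.09)&(uv[:,1]<200)
print(P[m].mean(0), np.polyfit(P[m][:,0],P[m][:,1],1),m.sum())
# baseplate
U,V=np.meshgrid(np.arange(165,225),np.arange(140,205)); uv=np.c_[U.ravel(),V.ravel()]
P=pts(b,uv); m=(P[:,2]>.01)&(P[:,2]<.024)
print('plate', cv2.minAreaRect((P[m][:,:2]*1000).astype(np.float32)))
x=cv2.resize(a['img'][205:245,255:315],None,fx=12,fy=12,interpolation=cv2.INTER_CUBIC)
cv2.imwrite('pics/s2.png',x[:,:,::-1])
E
```

```text
top [10 12 10 10 76] [ 0.516 -0.098  0.08 ] [ 0.499 -0.114  0.035] [ 0.533 -0.08   0.094] top [ 0.517 -0.099  0.087]
top [ 2 38 10 10 72] [ 0.417 -0.065  0.104] [ 0.397 -0.081  0.038] [ 0.434 -0.046  1.75 ] top [ 0.397 -0.058  1.75 ]
side [ 1  0 20  3 38] [ 0.532 -0.209  0.027] [ 0.499 -0.224  0.021] [ 0.572 -0.199  0.035] top [ 0.534 -0.208  0.028]
side [  6   6  10  20 175] [ 0.513 -0.072  0.071] [ 0.358 -0.116  0.021] [0.533 1.063 1.079] top [0.358 1.063 1.079]
side [ 32  16  11  20 183] [ 0.416 -0.052  0.06 ] [ 0.398 -0.077  0.021] [ 0.434 -0.038  0.087] top [ 0.417 -0.057  0.082]
scan ((496.7101745605469, -163.5848388671875), (87.38664245605469, 277.6636962890625), 25.99454116821289)
scan side ((433.031005859375, 384.501708984375), (77.42262268066406, 1363.2259521484375), 9.560211181640625) 252
[ 0.53320419 -0.20930813  0.07370233] [ 0.14035387 -0.2841454 ] 148
plate ((647.4028930664062, 202.40699768066406), (234.6531524658203, 258.9593200683594), 89.06136322021484)
```

View pics/s2.png

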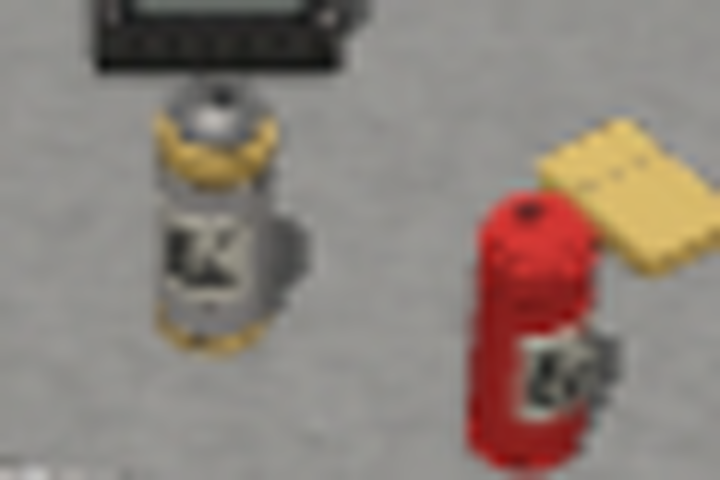

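Request:
step_arm(
  commands=[
    [[0,0,-30],0],
    [[0,0,-40],0],
    [[0,0,-40],0],
    [[30,30,0],0],
    [[50,40,0],0],
    [[50,40,0],0],
  ],
)

```text
time_s: 1.1
tcp_pos: [0.3277, 0.4787, 0.3365]
eef_rot: [-180.0, -0.0, -21.5]
contact_force: [1.5, -0.1, 0.5]
gripper_width: 0.0876
```

```bash
python3 - <<'E'
from h import *
s=r.get_state(); print(s['joints'].round(2),s['eef_rot'].round(2))
E
```

```text
[ 7.492e+01  8.660e+00 -1.150e+00  1.000e-02 -8.019e+01 -6.450e+00] [-180.     -0.    -21.53]
```

Request:
step_arm(
  commands=[
    [[35,43,0],0],
    [[35,43,0],0],
    [[35,43,0],0],
    [[35,43,0],0],
    [[35,43,0],0],
    [[35,43,0],0],
    [[35,43,0],0],
    [[35,43,0],0],
    [[35,43,0],0],
    [[35,43,0],0],
  ],
)

```text
time_s: 2.35
tcp_pos: [0.4947, -0.0503, 0.3369]
eef_rot: [-180.0, -0.0, -21.6]
contact_force: [0.4, 0.1, -0.2]
gripper_width: 0.0876
```

Request:
step_arm(
  commands=[
    [[0,0,0],10.6],
    [[0,0,0],10.6],
    [[0,0,0],10.6],
    [[0,0,0],10.6],
    [[0,0,0],10.6],
    [[0,0,0],10.6],
    [[0,0,0],10.6],
    [[0,0,0],10.6],
    [[0,0,0],10.6],
    [[0,0,0],10.6],
    [[0,0,0],10.6],
    [[0,0,0],10.6],
    [[0,0,0],10.6],
    [[0,0,0],10.6],
    [[0,0,0],10.6],
    [[0,0,0],10.6],
    [[0,0,0],10.6],
    [[0,0,0],10.6],
    [[0,0,0],10.6],
    [[0,0,0],10.6],
  ],
)

```text
time_s: 4.85
tcp_pos: [0.4944, -0.0485, 0.3367]
eef_rot: [180.0, 0.0, 126.1]
contact_force: [-0.1, 0.4, 0.2]
gripper_width: 0.0879
```

Request:
step_arm(
  commands=[
    [[0,0,30],10.6],
    [[0,0,30],10.6],
    [[0,0,20],10.6],
    [[0,0,0],0],
  ],
  gripper=0.45,
)

```text
time_s: 5.35
tcp_pos: [0.5018, -0.1129, 0.2489]
eef_rot: [179.9, -5.5, 99.3]
contact_force: [-0.4, 0.6, 0.0]
gripper_width: 0.053
```

```bash
python3 - <<'E'
from h import *
s=r.get_state(); print(s['joints'].round(2),s['eef_rot'].round(2),s['tcp_pos'],s['gripper_width'],s['time_s'])
c=cap('wrist'); save(c,'w1.png')
np.save('w1.npy',c,allow_pickle=True)
b=cap('top'); save(b,'t2.png'); a=cap('side'); save(a,'s3.png')
E
```

```text
[   4.84    5.87  -13.51   -5.78  -71.01 -173.6 ] [179.88  -5.47  99.35] [ 0.5017701  -0.11287991  0.24885174] 0.05299902523172191 5.35
```

View pics/w1.png

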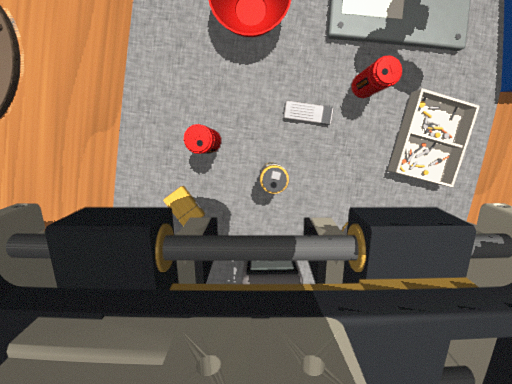

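Request:
step_arm(
  commands=[
    [[0,0,0],0],
    [[0,0,0],0],
  ],
)

```text
time_s: 5.75
tcp_pos: [0.503, -0.1098, 0.2517]
eef_rot: [179.6, -5.4, 99.8]
contact_force: [0.1, 0.0, -0.8]
gripper_width: 0.0479
```

```bash
python3 - <<'E'
from h import *
s=r.get_state(); print(s['joints'].round(2),s['eef_rot'].round(2),s['tcp_pos'],s['gripper_width'],s['time_s'])
E
```

```text
[   5.24    5.63  -13.43   -5.71  -71.03 -173.6 ] [179.58  -5.38  99.8 ] [ 0.5030286  -0.10979654  0.25169632] 0.04792873190395735 5.75
```

Request:
step_arm(
  commands=[
    [[44,14,0],-10.6],
    [[0,0,0],-10.6],
    [[0,0,0],-10.6],
    [[0,0,0],-10.6],
    [[0,0,0],-10.6],
    [[0,0,0],-10.6],
    [[0,0,0],-10.6],
    [[0,0,0],-10.6],
    [[0,0,0],-10.6],
    [[0,0,0],-10.6],
    [[0,0,0],-10.6],
    [[0,0,0],-10.6],
    [[0,0,0],-10.6],
    [[0,0,0],-10.6],
    [[0,0,0],-10.6],
    [[0,0,0],-10.6],
    [[0,0,0],-6],
    [[0,0,0],0],
  ],
)

```text
time_s: 8.0
tcp_pos: [0.5093, -0.0646, 0.2556]
eef_rot: [180.0, 5.4, -84.7]
contact_force: [0.3, 0.3, -0.2]
gripper_width: 0.0482
```

```bash
python3 - <<'E'
from h import *
s=r.get_state(); print(s['joints'].round(2),s['eef_rot'].round(2),s['tcp_pos'],s['gripper_width'],s['time_s'])
c=cap('wrist'); save(c,'w2.png')
E
```

```text
[ 10.39   5.06 -13.56  -5.69 -71.02  -3.26] [179.96   5.4  -84.71] [ 0.50928696 -0.06458928  0.25560808] 0.04817848946046794 8.0
```

View pics/w2.png

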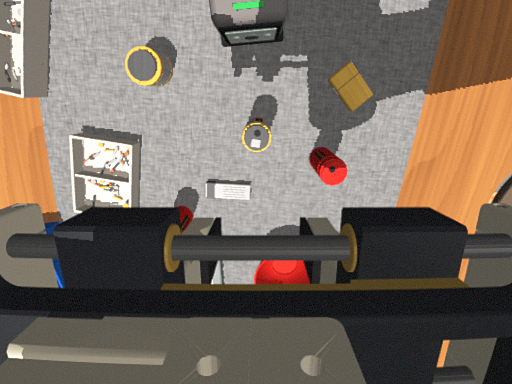

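Request:
step_arm(
  commands=[
    [[-50,0,30],0],
    [[-20,0,40],0],
    [[0,0,50],0],
    [[0,0,0],0],
  ],
)

```text
time_s: 8.55
tcp_pos: [0.4992, 0.0155, 0.1397]
eef_rot: [179.5, 5.3, -84.8]
contact_force: [0.4, -0.3, 1.4]
gripper_width: 0.0481
```

```bash
python3 - <<'E'
from h import *
s=r.get_state(); print(s['joints'].round(2),s['eef_rot'].round(2),s['tcp_pos'],s['gripper_width'],s['time_s'])
c=cap('wrist'); save(c,'w3.png'); np.save('w3.npy',c,allow_pickle=True)
E
```

```text
[ 19.96   9.16 -24.77  -6.43 -55.32 -11.14] [179.54   5.34 -84.82] [0.49916664 0.0155324  0.13973078] 0.04807302330731648 8.55
```

View pics/w3.png

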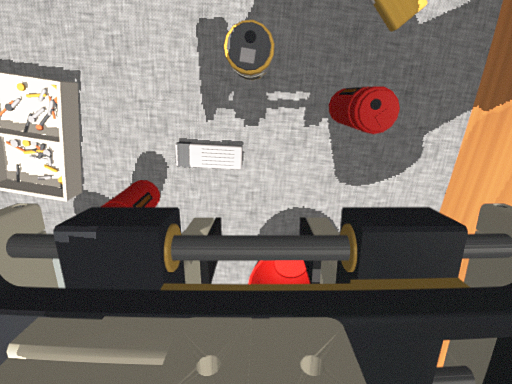

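```bash
python3 - <<'E'
from h import *
c=np.load('w3.npy',allow_pickle=True).item()
x=cv2.resize(c['img'][10:90,200:300],None,fx=7,fy=7,interpolation=cv2.INTER_CUBIC); cv2.imwrite('pics/w3z.png',x[:,:,::-1])
P=onz(c,[[250,38],[248,55],[249,47]],.085); print(P.round(4)); d=P[1]-P[0]; print(np.degrees(np.arctan2(d[1],d[0])))
E
```

```text
[[ 0.5165 -0.0991  0.085 ]
 [ 0.5171 -0.0884  0.085 ]
 [ 0.5168 -0.0935  0.085 ]]
87.17956549017117
```

View pics/w3z.png

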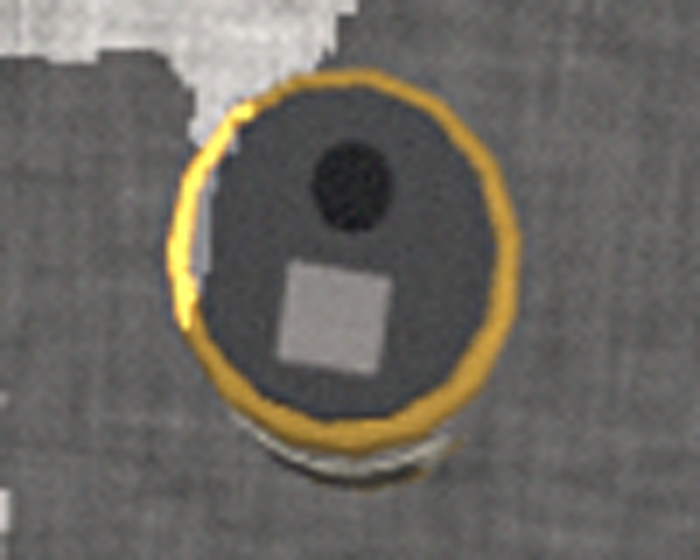

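Request:
step_arm(
  commands=[
    [[0,0,-15],-10.6],
    [[0,0,-15],-10.6],
    [[0,0,0],-10.6],
    [[0,0,0],-10.6],
    [[0,0,0],-10.6],
    [[0,0,0],-10.6],
    [[0,0,0],-10.6],
    [[0,0,0],-10.6],
    [[0,0,0],-10.6],
    [[0,0,0],-10.6],
    [[0,0,0],-10.6],
    [[0,0,0],-10.6],
    [[0,0,0],-10.6],
    [[0,0,0],-10.6],
    [[0,0,0],-10.6],
    [[0,0,0],-10.6],
    [[0,0,0],-10.6],
    [[0,0,0],-6],
    [[0,0,0],0],
  ],
)

```text
time_s: 10.98
tcp_pos: [0.5019, 0.0164, 0.1753]
eef_rot: [179.2, -5.0, 101.1]
contact_force: [-0.1, -0.5, 0.5]
gripper_width: 0.0482
```

Request:
step_arm(
  commands=[
    [[0,0,0],-3],
    [[0,0,0],-3],
    [[0,0,0],0],
  ],
)

```text
time_s: 11.35
tcp_pos: [0.4937, 0.033, 0.1746]
eef_rot: [178.8, -3.1, 106.1]
contact_force: [0.1, -0.5, 0.1]
gripper_width: 0.0483
```

```bash
cat > st.py <<'E'
from h import *
s=r.get_state(); print(s['joints'].round(2),s['eef_rot'].round(2),s['tcp_pos'].round(4),s['gripper_width'],s['contact_force'].round(1),s['time_s']); print(tool()[:3,:3].round(3))
E
python3 st.py
```

```text
[ 24.21   5.7  -24.83  -3.42 -57.91 173.6 ] [178.82  -3.1  106.06] [0.4937 0.033  0.1746] 0.04831951237986586 [ 0.1 -0.5  0.1] 11.35
[[-0.276  0.961  0.005]
 [ 0.96   0.275  0.058]
 [ 0.054  0.021 -0.998]]
```

Request:
step_arm(
  commands=[
    [[0,0,0],-3],
    [[0,0,0],-3],
    [[0,0,0],0],
  ],
)

```text
time_s: 11.72
tcp_pos: [0.4861, 0.0478, 0.175]
eef_rot: [178.4, -1.2, 110.8]
contact_force: [0.0, -1.1, 0.7]
gripper_width: 0.0481
```

```bash
python3 st.py
```

```text
[ 27.86   4.54 -26.96  -1.24 -56.78 173.6 ] [178.41  -1.24 110.81] [0.4861 0.0478 0.175 ] 0.04807661126973787 [ 0.  -1.1  0.7] 11.725
[[-0.355  0.935  0.018]
 [ 0.935  0.355  0.03 ]
 [ 0.022  0.028 -0.999]]
```

Request:
step_arm(
  commands=[
    [[0,0,0],-3],
    [[0,0,0],0],
  ],
)

```text
time_s: 11.98
tcp_pos: [0.4822, 0.0546, 0.1749]
eef_rot: [178.3, -0.3, 113.2]
contact_force: [1.1, -0.7, 0.2]
gripper_width: 0.0483
```

```bash
python3 st.py
```

```text
[ 2.964e+01  3.970e+00 -2.804e+01 -1.400e-01 -5.623e+01  1.736e+02] [178.26  -0.32 113.17] [0.4822 0.0546 0.1749] 0.04825042241679423 [ 1.1 -0.7  0.2] 11.975
[[-0.393  0.919  0.026]
 [ 0.919  0.393  0.017]
 [ 0.006  0.03  -1.   ]]
```

Request:
step_arm(
  commands=[
    [[0,0,0],-2.5],
    [[0,0,0],0],
  ],
)

```text
time_s: 12.22
tcp_pos: [0.4788, 0.0602, 0.1748]
eef_rot: [178.2, 0.5, 115.2]
contact_force: [-0.2, -0.2, -0.5]
gripper_width: 0.048
```

```bash
python3 st.py
```

```text
[ 31.14   3.5  -28.96   0.78 -55.78 173.6 ] [178.17   0.45 115.16] [0.4788 0.0602 0.1748] 0.047998364353286985 [-0.2 -0.2 -0.5] 12.225
[[-0.425  0.905  0.032]
 [ 0.905  0.425  0.006]
 [-0.008  0.032 -0.999]]
```

Request:
step_arm(
  commands=[
    [[0,0,0],9.5],
    [[0,0,0],9.5],
    [[0,0,0],9],
    [[-30,-38,0],0],
    [[-40,-38,0],0],
    [[-40,-20,0],0],
    [[-25,0,0],0],
    [[0,0,0],0],
  ],
)

```text
time_s: 13.22
tcp_pos: [0.3761, -0.0711, 0.1709]
eef_rot: [178.1, -0.5, 87.0]
contact_force: [0.2, -0.2, 0.4]
gripper_width: 0.0483
```

```bash
python3 st.py;python3 - <<'E'
from h import *
c=cap('wrist'); save(c,'w4.png'); np.save('w4.npy',c,allow_pickle=True)
E
```

```text
[ 19.67  -7.13 -39.46   0.32 -55.77 157.1 ] [178.14  -0.49  86.96] [ 0.3761 -0.0711  0.1709] 0.04834114626063187 [ 0.2 -0.2  0.4] 13.225
[[ 0.053  0.998  0.033]
 [ 0.999 -0.053  0.007]
 [ 0.009  0.032 -0.999]]
```

View pics/w4.png

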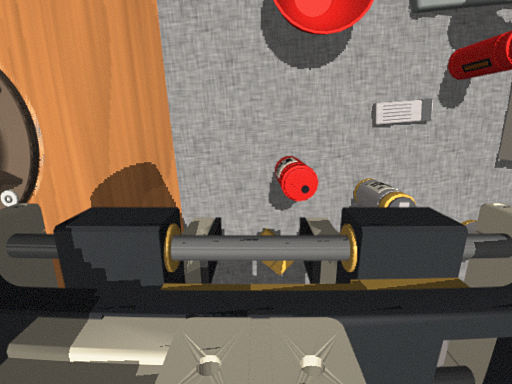

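Request:
step_arm(
  commands=[
    [[-6,40,0],0],
    [[-6,50,0],0],
    [[-6,51,0],0],
    [[0,0,0],0],
  ],
)

```text
time_s: 13.78
tcp_pos: [0.5194, -0.0948, 0.1737]
eef_rot: [178.3, -0.4, 87.1]
contact_force: [-0.7, 0.7, -1.1]
gripper_width: 0.0484
```

```bash
python3 st.py;python3 - <<'E'
from h import *
c=cap('wrist'); save(c,'w5.png'); np.save('w5.npy',c,allow_pickle=True)
x=cv2.resize(c['img'][130:210,210:310],None,fx=7,fy=7,interpolation=cv2.INTER_CUBIC); cv2.imwrite('pics/w5z.png',x[:,:,::-1])
E
```

```text
[ 10.96   8.14 -23.44   0.   -56.63 166.11] [178.26  -0.43  87.07] [ 0.5194 -0.0948  0.1737] 0.04839938978629738 [-0.7  0.7 -1.1] 13.775
[[ 0.051  0.998  0.031]
 [ 0.999 -0.051  0.006]
 [ 0.007  0.03  -1.   ]]
```

View pics/w5.png

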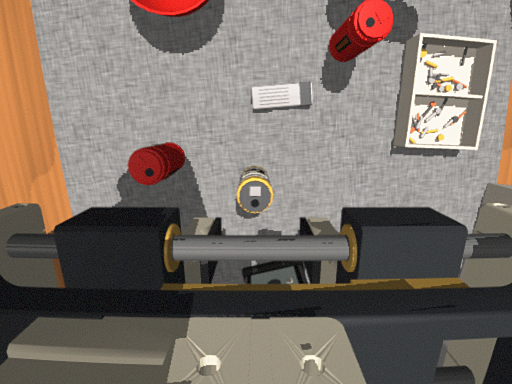

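View pics/w5z.png

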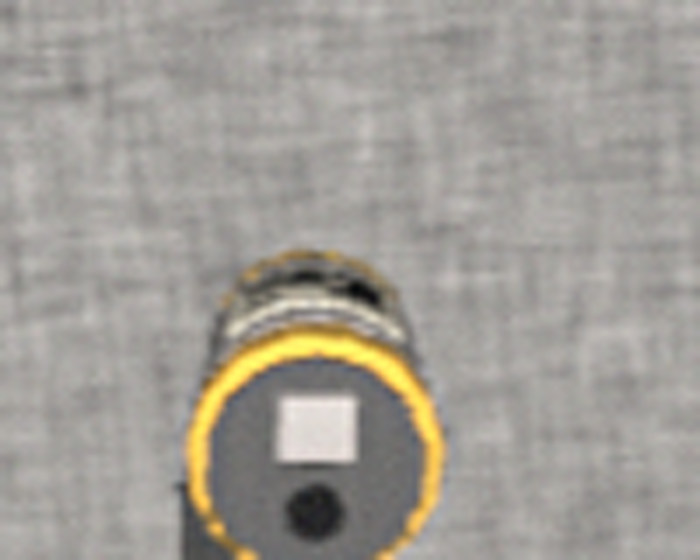

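```bash
python3 - <<'E'
from h import *
c=np.load('w5.npy',allow_pickle=True).item()
f=lambda x,y:[210+x/7-.4,130+y/7-.4]
P=onz(c,[f(315.5,452),f(188,452),f(443,452)],.084); print(P.round(4))
Q=onz(c,[f(315,512),f(317,428)],.085); d=Q[1]-Q[0]; print(np.degrees(np.arctan2(d[1],d[0])),c['cx'])
T=tool(); 
# grasp axis point at z=.06 along tool z
print((T[:3,:3].T@(np.array([P[0,0],P[0,1],.044])-T[:3,3])).round(4))
E
```

```text
[[ 0.5174 -0.0917  0.084 ]
 [ 0.5003 -0.0907  0.084 ]
 [ 0.5345 -0.0928  0.084 ]]
85.39160408356432 260.08382937434686
[ 0.0019 -0.004   0.1296]
```

Request:
step_arm(
  commands=[
    [[0,-2,40],0],
    [[0,-2,40],0],
    [[0,0,40],0],
    [[0,0,9],0],
    [[0,0,0],0],
  ],
)

```text
time_s: 14.45
tcp_pos: [0.5164, -0.0937, 0.0464]
eef_rot: [178.2, -0.5, 87.1]
contact_force: [0.7, -0.1, -0.4]
gripper_width: 0.0484
```

Request:
step_arm(
  commands=[
    [[0,0,0],0],
    [[0,0,0],0],
    [[0,0,0],0],
    [[0,0,0],0],
  ],
  gripper=0.8,
  grip_force=12,
)

```text
time_s: 14.95
tcp_pos: [0.5173, -0.094, 0.0475]
eef_rot: [178.0, -0.5, 87.1]
contact_force: [-1.3, 0.6, 6.4]
gripper_width: 0.0361
```

```bash
python3 st.py;python3 - <<'E'
from h import *
a=cap('side'); save(a,'s4.png'); x=cv2.resize(a['img'][170:260,220:340],None,fx=6,fy=6,interpolation=cv2.INTER_CUBIC); cv2.imwrite('pics/s4z.png',x[:,:,::-1])
E
```

```text
[ 1.1090e+01  1.6630e+01 -3.2380e+01 -1.0000e-02 -3.8980e+01  1.6601e+02] [178.04  -0.5   87.1 ] [ 0.5173 -0.094   0.0475] 0.03610825975755325 [-1.3  0.6  6.4] 14.95
[[ 0.051  0.998  0.035]
 [ 0.999 -0.051  0.007]
 [ 0.009  0.034 -0.999]]
```

View pics/s4z.png

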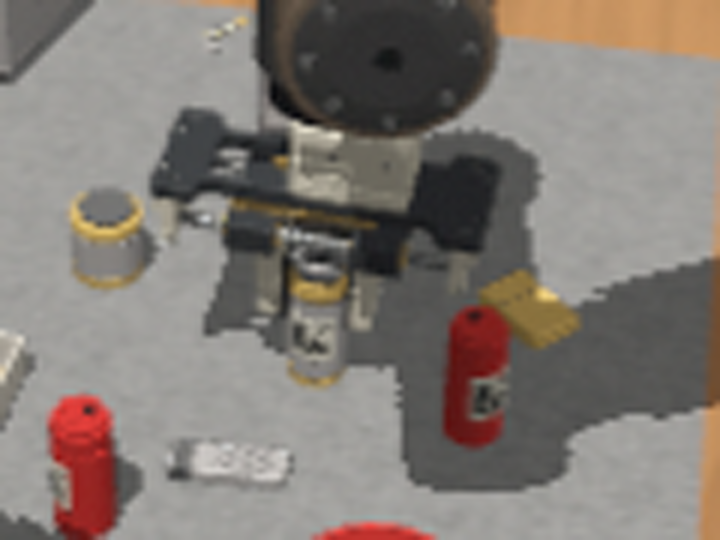

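```bash
python3 - <<'E'
from h import *
c=np.load('w5.npy',allow_pickle=True).item()
T=np.eye(4);T[:3,3]=[0.50928696,-0.06458928,0.25560808];T[:3,:3]=Ro.from_euler('xyz',[179.96,5.4,-84.71],degrees=True).as_matrix()
c['E']=T@np.array(c['T_tool_cam']); c['img']=cv2.imread('pics/w2.png')[:,:,::-1]
c.pop('z_map'); np.save('w2.npy',c,allow_pickle=True)
x=cv2.resize(c['img'][0:80,190:310],None,fx=6.5,fy=6.5,interpolation=cv2.INTER_CUBIC); cv2.imwrite('pics/w2z.png',x[:,:,::-1])
E
```

```text
(no output)
```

View pics/w2z.png

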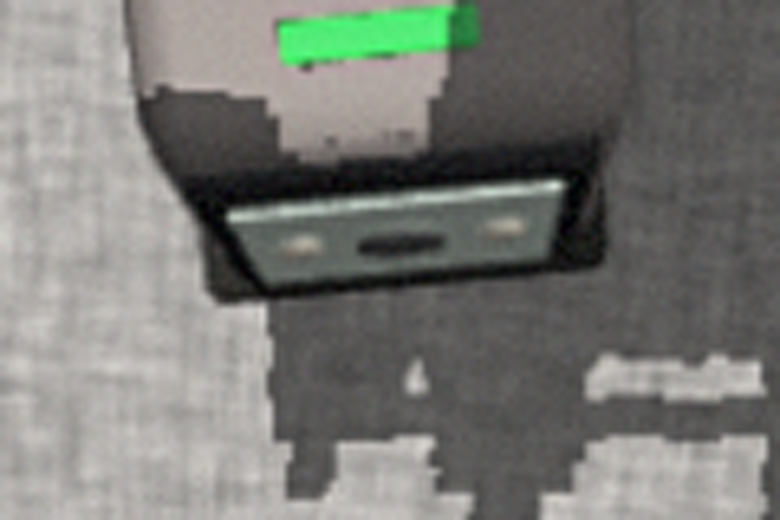

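```bash
python3 - <<'E'
from h import *
c=np.load('w2.npy',allow_pickle=True).item()
f=lambda x,y:[190+x/6.5-.4,y/6.5-.4]
for a,b,z in [((285,65),(450,47),.102),((278,22),(445,8),.102),((228,210),(565,180),.08),((265,287),(550,265),.036),((220,301),(600,268),.01),((185,185),(605,142),.1)]:
    P=onz(c,[f(*a),f(*b)],z); d=P[1]-P[0]; print(P.round(3).tolist(),P.mean(0).round(3),np.degrees(np.arctan2(d[1],d[0]))+ (180 if 0 else 0))
E
```

```text
[[0.55, -0.224, 0.102], [0.525, -0.228, 0.102]] [ 0.537 -0.226  0.102] -169.39182349308825
[[0.551, -0.23, 0.102], [0.526, -0.234, 0.102]] [ 0.539 -0.232  0.102] -170.70747982862335
[[0.56, -0.207, 0.08], [0.505, -0.217, 0.08]] [ 0.533 -0.212  0.08 ] -170.27932800371045
[[0.558, -0.203, 0.036], [0.505, -0.212, 0.036]] [ 0.532 -0.207  0.036] -170.82988094364876
[[0.57, -0.204, 0.01], [0.494, -0.217, 0.01]] [ 0.532 -0.21   0.01 ] -170.31925127877972
[[0.564, -0.207, 0.1], [0.5, -0.218, 0.1]] [ 0.532 -0.213  0.1  ] -169.6137699846625
```

Request:
step_arm(
  commands=[
    [[0,0,-1],0],
    [[0,0,0],10],
    [[0,0,0],10],
    [[0,0,0],10],
    [[0,0,0],10],
    [[0,0,0],10],
    [[0,0,0],10],
    [[0,0,0],10],
    [[0,0,0],10],
    [[0,0,0],10],
    [[0,0,0],10],
    [[0,0,0],10],
    [[0,0,0],10],
    [[0,0,0],10],
    [[0,0,0],10],
    [[0,0,0],10],
    [[0,0,0],10],
    [[0,0,0],7],
    [[0,0,0],0],
  ],
)

```text
time_s: 17.38
tcp_pos: [0.5172, -0.0943, 0.0478]
eef_rot: [-178.0, 0.0, -79.9]
contact_force: [0.8, -1.8, 4.4]
gripper_width: 0.0357
```

Request:
step_arm(
  commands=[
    [[0,0,1],0],
    [[0,0,0],0],
    [[0,0,0],0],
  ],
  gripper=0.45,
)

```text
time_s: 17.75
tcp_pos: [0.5161, -0.094, 0.0457]
eef_rot: [-178.2, 0.1, -79.9]
contact_force: [0.2, -0.7, 0.4]
gripper_width: 0.0477
```

Request:
step_arm(
  commands=[
    [[0,0,-40],0],
    [[-10,0,-40],0],
    [[-30,0,0],0],
    [[-40,0,0],0],
    [[0,0,0],0],
  ],
)

```text
time_s: 18.38
tcp_pos: [0.4994, -0.0141, 0.1262]
eef_rot: [-178.1, 0.1, -79.7]
contact_force: [-0.6, -0.6, -0.5]
gripper_width: 0.0483
```

```bash
python3 st.py;python3 - <<'E'
from h import *
c=cap('wrist'); save(c,'w6.png'); np.save('w6.npy',c,allow_pickle=True)
a=cap('side'); save(a,'s5.png'); x=cv2.resize(a['img'][170:260,220:340],None,fx=6,fy=6,interpolation=cv2.INTER_CUBIC); cv2.imwrite('pics/s5z.png',x[:,:,::-1])
E
```

```text
[ 21.19   8.27 -30.63   0.38 -49.22 -11.18] [-1.781e+02  7.000e-02 -7.974e+01] [ 0.4994 -0.0141  0.1262] 0.048309702240492663 [-0.6 -0.6 -0.5] 18.375
[[ 0.178 -0.983  0.032]
 [-0.984 -0.178  0.007]
 [-0.001 -0.033 -0.999]]
```

View pics/w6.png

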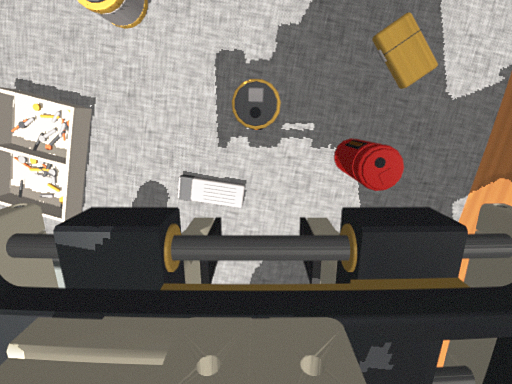

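View pics/s5z.png

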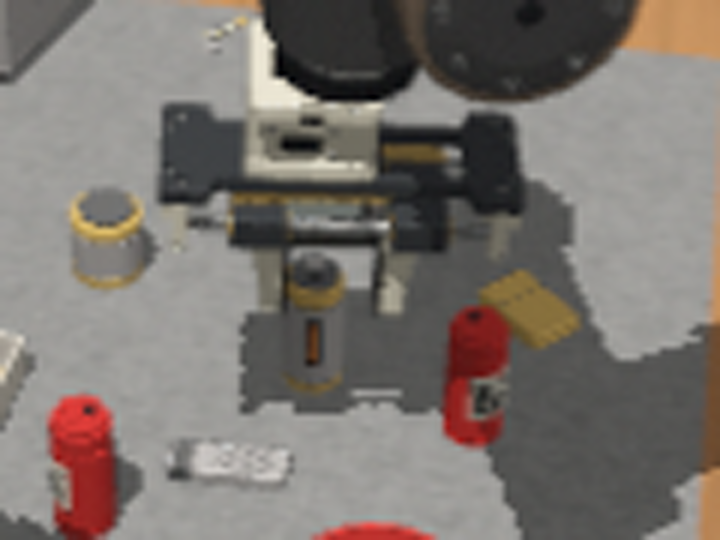

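```bash
python3 - <<'E'
from h import *
c=np.load('w6.npy',allow_pickle=True).item()
x=cv2.resize(c['img'][70:140,220:290],None,fx=8,fy=8,interpolation=cv2.INTER_CUBIC); cv2.imwrite('pics/w6z.png',x[:,:,::-1])
a=cv2.imread('pics/s5.png'); x=cv2.resize(a[208:240,260:285],None,fx=20,fy=18,interpolation=cv2.INTER_CUBIC); cv2.imwrite('pics/s5zz.png',x)
hsv=cv2.cvtColor(c['img'],cv2.COLOR_RGB2HSV)
sub=hsv[70:140,225:290]; m=cv2.inRange(sub,(12,100,60),(30,255,255)); m=cv2.morphologyEx(m,cv2.MORPH_CLOSE,np.ones((3,3)))
cs=max(cv2.findContours(m,0,2)[0],key=len); e=cv2.fitEllipse(cs); print(e)
ctr=np.array(e[0])+[225,70]; print(onz(c,[ctr],.082))
E
```

```text
((30.678791046142578, 33.447811126708984), (47.79341125488281, 49.97380065917969), 175.492431640625)
[[ 0.51839642 -0.08945292  0.082     ]]
```

View pics/w6z.png

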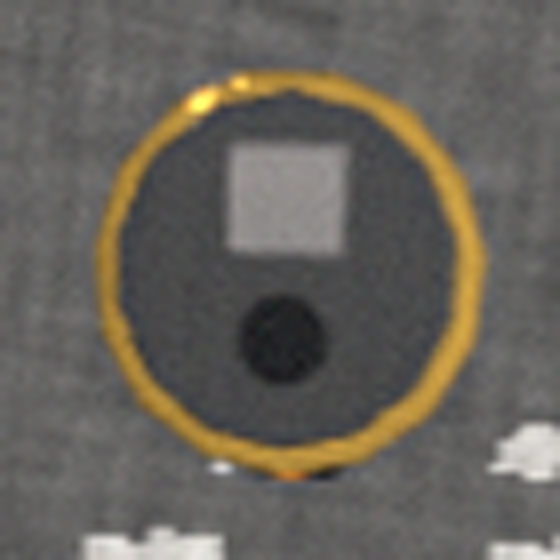

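View pics/s5zz.png

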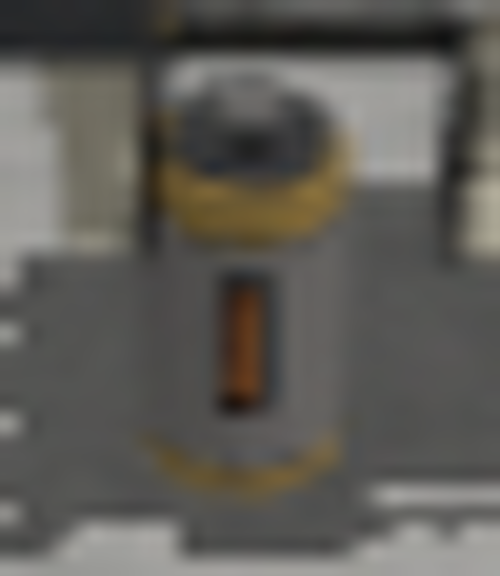

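Request:
step_arm(
  commands=[
    [[0,0,0],0],
    [[0,0,0],0],
    [[0,0,0],0],
    [[0,0,0],0],
    [[0,0,0],0],
    [[0,0,0],0],
    [[0,0,0],0],
    [[0,0,0],0],
    [[0,0,0],0],
  ],
)

```text
time_s: 19.6
tcp_pos: [0.4998, -0.0158, 0.126]
eef_rot: [-178.1, 0.1, -79.9]
contact_force: [-0.3, 0.7, 0.3]
gripper_width: 0.0483
```

```bash
python3 - <<'E'
from h import *
for n,box,k in [('side',(165,195,250,320),6),('top',(150,120,225,205),7)]:
    c=cap(n); np.save(n+'L.npy',c,allow_pickle=True); u0,v0,u1,v1=box
    x=cv2.resize(c['img'][v0:v1,u0:u1],None,fx=k,fy=k,interpolation=cv2.INTER_CUBIC); x=x[:600]
    cv2.imwrite('pics/%sL.png'%n,x[:,:,::-1])
E
```

```text
(no output)
```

View pics/sideL.png

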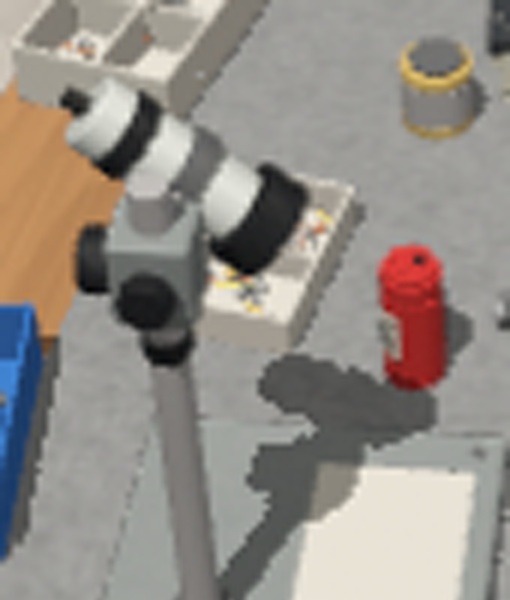

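View pics/topL.png

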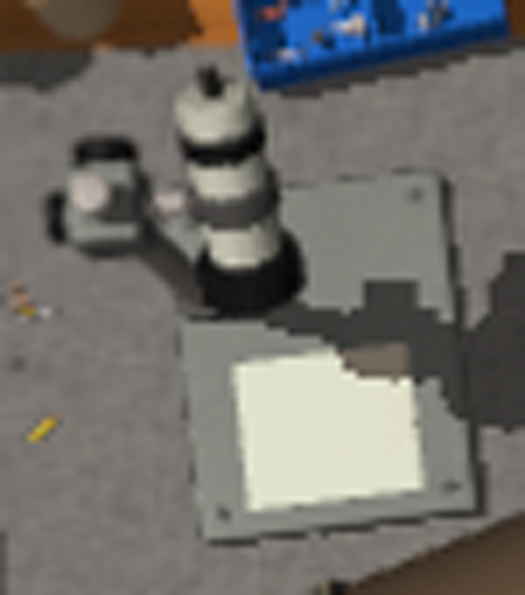

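```bash
python3 - <<'E'
from h import *
for n,box,k in [('side',(173,205,220,245),16),('top',(172,128,198,168),15)]:
    c=np.load(n+'L.npy',allow_pickle=True).item(); u0,v0,u1,v1=box
    x=cv2.resize(c['img'][v0:v1,u0:u1],None,fx=k,fy=k,interpolation=cv2.INTER_LINEAR); x=x[:600]
    for i in range(0,x.shape[1],80): cv2.line(x,(i,0),(i,8),(255,0,0),1)
    cv2.imwrite('pics/%sM.png'%n,x[:,:,::-1])
E
```

```text
(no output)
```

View pics/sideM.png

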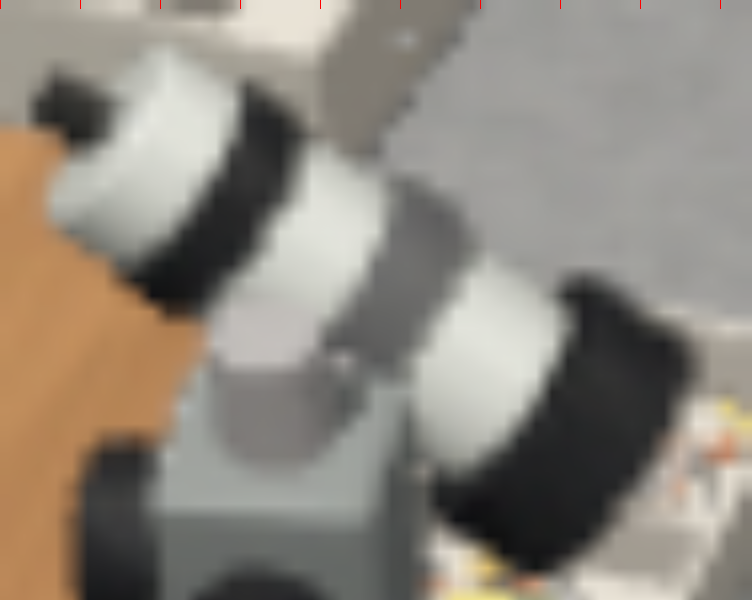

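View pics/topM.png

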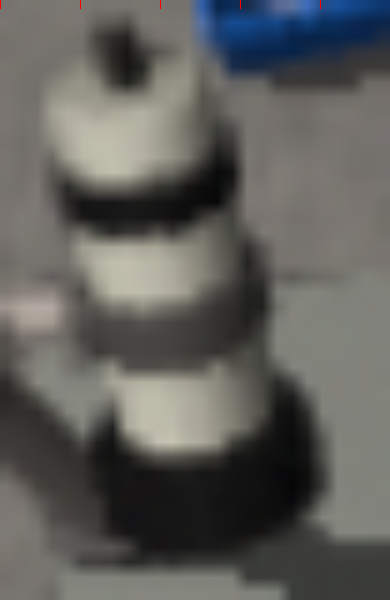

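```bash
python3 - <<'E'
from h import *
a=np.load('sideL.npy',allow_pickle=True).item(); b=np.load('topL.npy',allow_pickle=True).item()
fs=lambda x,y:[173+x/16-.5,205+y/16-.5]; ft=lambda x,y:[172+x/15-.5,128+y/15-.5]
oa,da=ray(a,[fs(107,122),fs(616,463),fs(502,388)]); ob,db=ray(b,[ft(130,95),ft(217,517)])
na=np.cross(da[0],da[1]); nb=np.cross(db[0],db[1])
d=np.cross(na,nb); d/=np.linalg.norm(d); d*=np.sign(d[0])
p=np.linalg.lstsq(np.array([na/np.linalg.norm(na),nb/np.linalg.norm(nb),d]),np.array([na@oa/np.linalg.norm(na),nb@ob/np.linalg.norm(nb),d@np.array([.64,.2,.25])]),rcond=None)[0]
def onaxis(o,r):
    A=np.c_[d,-r]; t=np.linalg.lstsq(A,o-p,rcond=None)[0]; return p+d*t[0]
L=onaxis(oa,da[1]); Rr=onaxis(oa,da[0]); Rg=onaxis(oa,da[2])
print('dir',d,'slant',np.degrees(np.arcsin(d[2])),'yaw',np.degrees(np.arctan2(d[1],d[0])))
print('lens',L,'rear',Rr,np.linalg.norm(L-Rr),np.linalg.norm(L-Rg)); print('topfront',onaxis(ob,db[1]), 'focus',L-.12*d)
np.save('lens.npy',np.array([L,d]))
# surface check
for c,uvs in [(b,[ft(200,400),ft(190,350),ft(160,260),ft(140,150)]),(a,[fs(480,380),fs(540,430),fs(320,240),fs(150,150)])]:
    P=pts(c,uvs); 
    for q in P: 
        v=q-L; print(q.round(3),'ax',(v@d).round(4),'rad',np.linalg.norm(v-d*(v@d)).round(4))
# plate
for n,pp in [('t',[(205,540),(480,512),(445,175),(190,330)])]:
    P=onz(b,[[150+x/7-.5,120+y/7-.5] for x,y in pp],.016); print(P.round(3)); e=P[1]-P[0]; print('front edge',np.degrees(np.arctan2(e[1],e[0]))+90); e=P[2]-P[1]; print(np.degrees(np.arctan2(e[1],e[0])))
E
```

```text
dir [0.75619006 0.06391142 0.6512234 ] slant 40.63390475766372 yaw 4.831024189719226
lens [0.65362568 0.19770222 0.23317734] rear [0.73832445 0.20486076 0.30611908] 0.11200725475226042 0.02553471829989948
topfront [0.65159455 0.19753055 0.23142815] focus [0.56288287 0.19003285 0.15503053]
[0.672 0.194 0.275] ax 0.0405 rad 0.021
[0.68  0.194 0.289] ax 0.0565 rad 0.026
[0.7   0.199 0.296] ax 0.0762 rad 0.0176
[0.721 0.2   0.318] ax 0.1061 rad 0.0211
[0.671 0.215 0.266] ax 0.0357 rad 0.0201
[0.661 0.217 0.257] ax 0.0221 rad 0.0222
[0.699 0.213 0.292] ax 0.0732 rad 0.0181
[0.358 1.063 1.079] ax 0.3826 rad 1.1855
[[0.548 0.264 0.016]
 [0.56  0.106 0.016]
 [0.756 0.123 0.016]
 [0.67  0.272 0.016]]
front edge 4.400878496483045
5.112269765185172
```

Request:
step_arm(
  commands=[
    [[40,0,0],0],
    [[38,0,0],0],
    [[0,0,40],0],
    [[0,0,38],0],
    [[0,0,0],0],
  ],
)

```text
time_s: 20.32
tcp_pos: [0.5139, -0.0926, 0.0457]
eef_rot: [-178.4, 0.1, -80.0]
contact_force: [0.4, 0.1, 0.3]
gripper_width: 0.0482
```

Request:
step_arm(
  commands=[
    [[0,0,0],0],
    [[0,0,0],0],
    [[0,0,0],0],
    [[0,0,0],0],
  ],
  gripper=0.8,
  grip_force=4,
)

```text
time_s: 20.82
tcp_pos: [0.5174, -0.0919, 0.0495]
eef_rot: [-177.9, 0.0, -79.9]
contact_force: [0.1, 1.1, 6.8]
gripper_width: 0.0359
```

```bash
python3 st.py
```

```text
[ 1.134e+01  1.641e+01 -3.235e+01  2.000e-02 -3.917e+01 -1.230e+00] [-1.7794e+02  3.0000e-02 -7.9880e+01] [ 0.5174 -0.0919  0.0495] 0.03589207452457213 [0.1 1.1 6.8] 20.825
[[ 0.176 -0.984  0.035]
 [-0.984 -0.176  0.007]
 [-0.001 -0.036 -0.999]]
```

Request:
step_arm(
  commands=[
    [[2.8,0,-0.6],0],
    [[2.8,0,-0.6],0],
    [[2.9,0,-0.5],0],
    [[2.8,0,-0.4],0],
    [[2.9,0,-0.2],0],
    [[2.8,0,-0.1],0],
    [[0,0,0],0],
  ],
)

```text
time_s: 21.7
tcp_pos: [0.5189, -0.1091, 0.0503]
eef_rot: [-178.1, 0.1, -79.9]
contact_force: [0.9, 1.6, 2.5]
gripper_width: 0.0359
```

```bash
cat > look.py <<'E'
import sys
from h import *
n=sys.argv[1]; u0,v0,u1,v1=map(int,sys.argv[2].split(',')); k=float(sys.argv[3]); cam=sys.argv[4]
c=cap(cam); np.save(n+'.npy',c,allow_pickle=True)
x=cv2.resize(c['img'][v0:v1,u0:u1],None,fx=k,fy=k,interpolation=cv2.INTER_CUBIC); cv2.imwrite('pics/%s.png'%n,x[:,:,::-1])
E
python3 st.py; python3 look.py s6 240,190,320,240 9 side
```

```text
[  9.27  16.83 -31.49  -0.12 -39.81   0.88] [-1.7812e+02  5.0000e-02 -7.9940e+01] [ 0.5189 -0.1091  0.0503] 0.0359051850589406 [0.9 1.6 2.5] 21.7
[[ 0.175 -0.984  0.032]
 [-0.985 -0.175  0.007]
 [-0.001 -0.033 -0.999]]
```

View pics/s6.png

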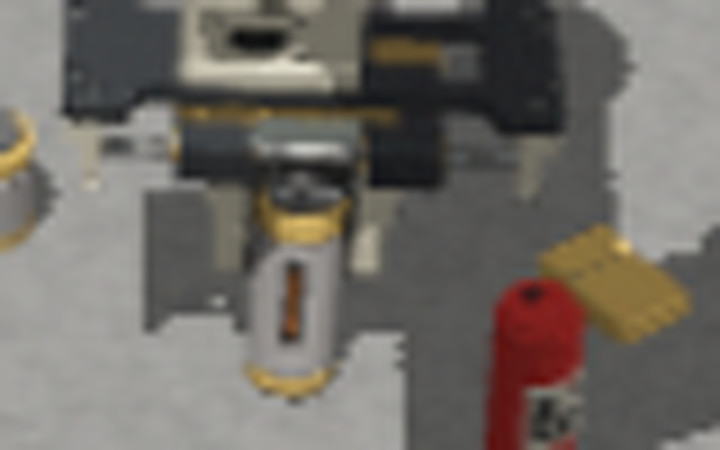

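```bash
cat > tilt.py <<'E'
import sys
from h import *
c=np.load(sys.argv[1],allow_pickle=True).item()
u0,v0,u1,v1=map(int,sys.argv[2].split(','))
uv=np.array([[u,v] for v in range(v0,v1) for u in range(u0,u1)])
P=pts(c,uv); P=P[np.abs(P-np.median(P,0)).max(1)<.06]
m=P.mean(0); U,S,V=np.linalg.svd(P-m); n=V[2]; n*=np.sign(n[1]); ax=V[0]*np.sign(V[0][2])
print('mean',m.round(4),'normal',n.round(3),'elev',np.degrees(np.arcsin(n[2])).round(1),'az',np.degrees(np.arctan2(n[1],n[0])).round(1),'axis',ax.round(3),'S',S.round(4),len(P))
E
python3 tilt.py s6.npy 270,219,275,229; python3 tilt.py s5.npy 271,224,274,231 2>/dev/null
```

```text
mean [ 0.517  -0.0846  0.0457] normal [0.19  0.966 0.173] elev 10.0 az 78.9 axis [ 0.015 -0.179  0.984] S [0.0843 0.0375 0.0199] 50
```

Request:
step_arm(
  commands=[
    [[2.8,0,0.1],0],
    [[2.9,0,0.2],0],
    [[2.9,0,0.3],0],
    [[2.8,0,0.4],0],
    [[2.8,0,0.6],0],
    [[2.8,0,0.6],0],
    [[0,0,0],0],
  ],
)

```text
time_s: 22.62
tcp_pos: [0.5221, -0.1258, 0.0481]
eef_rot: [-178.1, 0.0, -79.9]
contact_force: [3.7, 0.0, 2.8]
gripper_width: 0.0363
```

```bash
python3 st.py; python3 look.py s7 240,190,320,240 9 side;python3 tilt.py s7.npy 270,219,275,229
```

```text
[  7.27  17.56 -30.71  -0.22 -39.86   2.96] [-1.7812e+02  5.0000e-02 -7.9930e+01] [ 0.5221 -0.1258  0.0481] 0.036340866526463254 [3.7 0.  2.8] 22.625
[[ 0.175 -0.984  0.032]
 [-0.985 -0.175  0.007]
 [-0.001 -0.033 -0.999]]
mean [ 0.5179 -0.0915  0.0395] normal [-0.311  0.826  0.47 ] elev 28.0 az 110.7 axis [ 0.099 -0.464  0.88 ] S [0.0753 0.0366 0.0233] 50
```

View pics/s7.png

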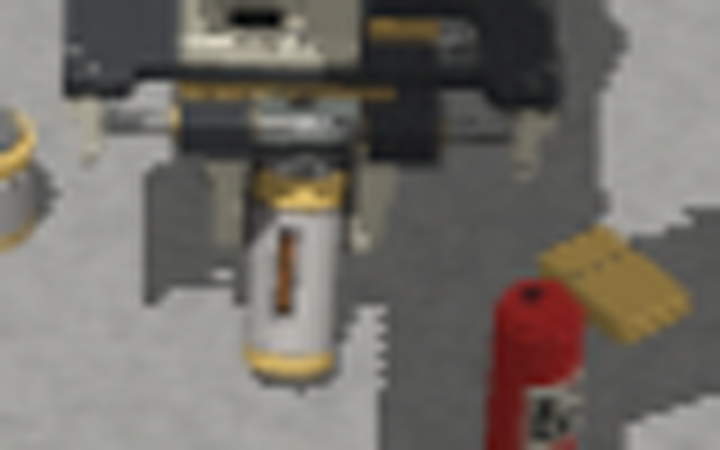

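Request:
step_arm(
  commands=[
    [[2.7,0,0.7],0],
    [[2.7,0,0.8],0],
    [[2.7,0,1.0],0],
    [[2.6,0,1.1],0],
    [[0,0,0],0],
  ],
)

```text
time_s: 23.3
tcp_pos: [0.5238, -0.1364, 0.0443]
eef_rot: [-178.1, 0.1, -79.9]
contact_force: [1.6, -0.2, 2.5]
gripper_width: 0.0369
```

```bash
python3 st.py; python3 look.py s8 240,190,320,240 9 side;python3 tilt.py s8.npy 270,219,275,229; python3 tilt.py s8.npy 269,217,275,229
```

```text
[  6.02  18.22 -30.31  -0.29 -39.62   4.26] [-1.7815e+02  6.0000e-02 -7.9940e+01] [ 0.5238 -0.1364  0.0443] 0.0369399964582806 [ 1.6 -0.2  2.5] 23.3
[[ 0.175 -0.984  0.032]
 [-0.985 -0.175  0.007]
 [-0.001 -0.032 -0.999]]
mean [ 0.5183 -0.0941  0.0372] normal [-0.306  0.759  0.574] elev 35.1 az 112.0 axis [ 0.111 -0.571  0.814] S [0.0739 0.0367 0.0229] 50
mean [ 0.5206 -0.0968  0.0393] normal [0.058 0.779 0.624] elev 38.6 az 85.7 axis [ 0.113 -0.627  0.771] S [0.1063 0.0531 0.0321] 72
```

View pics/s8.png

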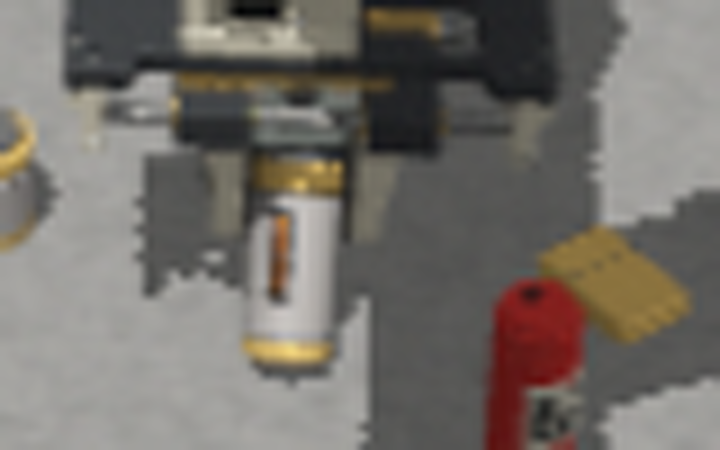

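```bash
python3 - <<'E'
from h import *
for n in ['s6','s7','s8']:
    c=np.load(n+'.npy',allow_pickle=True).item(); im=c['img'].astype(int)
    for v in range(216,230,3):
        print(n,v,[f"{u}:{im[v,u,0]},{im[v,u,1]},{im[v,u,2]}" for u in range(264,282)])
E
```

```text
s6 216 ['264:114,112,99', '265:115,112,99', '266:111,108,96', '267:82,81,73', '268:61,59,58', '269:79,75,70', '270:111,95,65', '271:161,136,81', '272:171,145,83', '273:191,162,92', '274:188,159,90', '275:175,148,86', '276:133,117,84', '277:115,107,94', '278:55,54,51', '279:115,111,99', '280:172,167,150', '281:156,152,136']
s6 219 ['264:110,107,95', '265:109,107,95', '266:99,97,86', '267:54,53,51', '268:92,90,88', '269:141,138,135', '270:146,143,140', '271:119,116,114', '272:65,64,62', '273:95,92,90', '274:140,136,134', '275:150,146,143', '276:138,134,132', '277:110,108,105', '278:87,84,77', '279:147,143,128', '280:167,162,145', '281:156,152,136']
s6 222 ['264:85,85,83', '265:86,85,84', '266:85,85,84', '267:99,99,97', '268:133,131,128', '269:146,143,139', '270:146,142,140', '271:123,116,111', '272:99,61,32', '273:94,80,71', '274:134,131,128', '275:149,145,142', '276:133,130,127', '277:103,101,99', '278:84,84,82', '279:82,83,81', '280:83,83,83', '281:84,85,83']
s6 225 ['264:154,153,150', '265:143,142,139', '266:84,84,82', '267:98,97,96', '268:137,133,132', '269:147,144,141', '270:142,1
[... 3187 characters left out ...]
81:83,84,83']
s8 225 ['264:162,161,158', '265:161,160,157', '266:154,154,151', '267:143,140,138', '268:165,161,158', '269:178,175,171', '270:191,186,183', '271:198,194,191', '272:196,193,189', '273:189,185,182', '274:180,176,172', '275:163,159,156', '276:132,129,127', '277:89,88,86', '278:113,112,110', '279:160,158,155', '280:153,152,149', '281:87,88,85']
s8 228 ['264:163,162,159', '265:160,160,157', '266:162,155,144', '267:176,149,87', '268:195,167,99', '269:207,178,108', '270:213,185,117', '271:224,199,129', '272:225,206,135', '273:199,174,120', '274:189,165,112', '275:170,147,99', '276:138,120,84', '277:117,116,114', '278:162,160,157', '279:162,160,157', '280:151,148,147', '281:89,88,87']
```

Request:
step_arm(
  commands=[
    [[0,0,0],0],
    [[0,0,0],0],
    [[0,0,-20],0],
    [[0,0,-30],0],
    [[0,0,0],0],
  ],
  grip_force=25,
)

```text
time_s: 23.98
tcp_pos: [0.5229, -0.1363, 0.0959]
eef_rot: [-178.0, 0.0, -79.9]
contact_force: [0.1, 0.8, -1.4]
gripper_width: 0.0356
```

```bash
python3 st.py; python3 look.py s9 240,170,320,230 10 side
```

```text
[  6.04  14.09 -27.54  -0.26 -46.38   4.23] [-1.7799e+02  5.0000e-02 -7.9910e+01] [ 0.5229 -0.1363  0.0959] 0.03564964865409151 [ 0.1  0.8 -1.4] 23.975
[[ 0.175 -0.984  0.034]
 [-0.985 -0.175  0.007]
 [-0.001 -0.035 -0.999]]
```

View pics/s9.png

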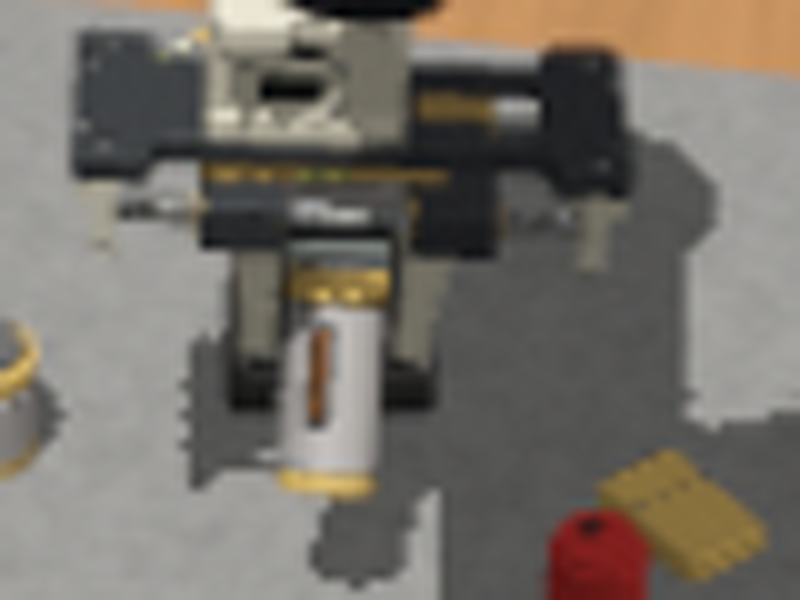

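Request:
step_arm(
  commands=[
    [[0,0,30],0],
    [[0,0,21],0],
    [[0,0,0],0],
  ],
)

```text
time_s: 24.4
tcp_pos: [0.5231, -0.1363, 0.0417]
eef_rot: [-178.3, 0.1, -79.9]
contact_force: [0.6, 1.0, -0.5]
gripper_width: 0.0354
```

Request:
step_arm(
  commands=[
    [[0,0,0],0],
    [[-5.3,0,-2],0],
    [[-5.4,0,-1.6],0],
    [[-5.6,0,-1.2],0],
    [[-5.7,0,-0.6],0],
    [[-5.7,0,-0.2],0],
    [[-5.7,0,0.3],0],
    [[-5.7,0,0.9],0],
    [[-5.6,0,1.3],0],
    [[0,0,0],0],
  ],
  grip_force=5,
)

```text
time_s: 25.65
tcp_pos: [0.5159, -0.0917, 0.0465]
eef_rot: [-178.1, 0.1, -79.9]
contact_force: [-0.1, 0.5, -0.8]
gripper_width: 0.0358
```

```bash
python3 st.py; python3 look.py s10 240,180,320,240 10 side
```

```text
[ 1.138e+01  1.665e+01 -3.253e+01 -2.000e-02 -3.896e+01 -1.250e+00] [-1.7814e+02  6.0000e-02 -7.9890e+01] [ 0.5159 -0.0917  0.0465] 0.03575725088511924 [-0.1  0.5 -0.8] 25.65
[[ 0.176 -0.984  0.032]
 [-0.984 -0.175  0.007]
 [-0.001 -0.033 -0.999]]
```

View pics/s10.png

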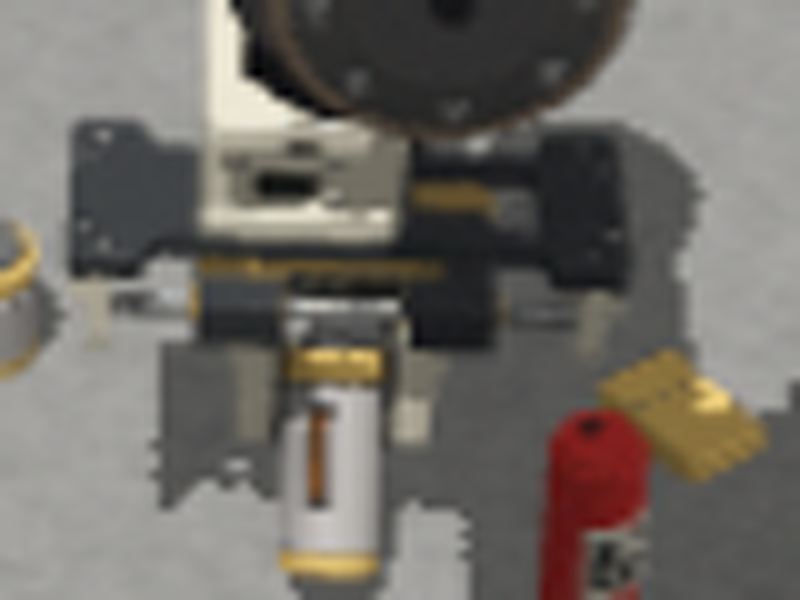

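Request:
step_arm(
  commands=[
    [[20,0,-3],0],
    [[22,0,0],0],
    [[0,0,6],0],
    [[0,0,6],0],
    [[0,0,0],0],
  ],
)

```text
time_s: 26.32
tcp_pos: [0.5242, -0.1334, 0.0377]
eef_rot: [-178.1, 0.0, -79.9]
contact_force: [0.7, -2.4, 3.4]
gripper_width: 0.0355
```

```bash
python3 st.py; python3 look.py s11 240,180,320,240 10 side
```

```text
[  6.39  18.71 -30.79  -0.22 -38.58   3.91] [-1.7808e+02  1.0000e-02 -7.9880e+01] [ 0.5242 -0.1334  0.0377] 0.03547921125184634 [ 0.7 -2.4  3.4] 26.325
[[ 0.176 -0.984  0.033]
 [-0.984 -0.176  0.006]
 [-0.    -0.033 -0.999]]
```

View pics/s11.png

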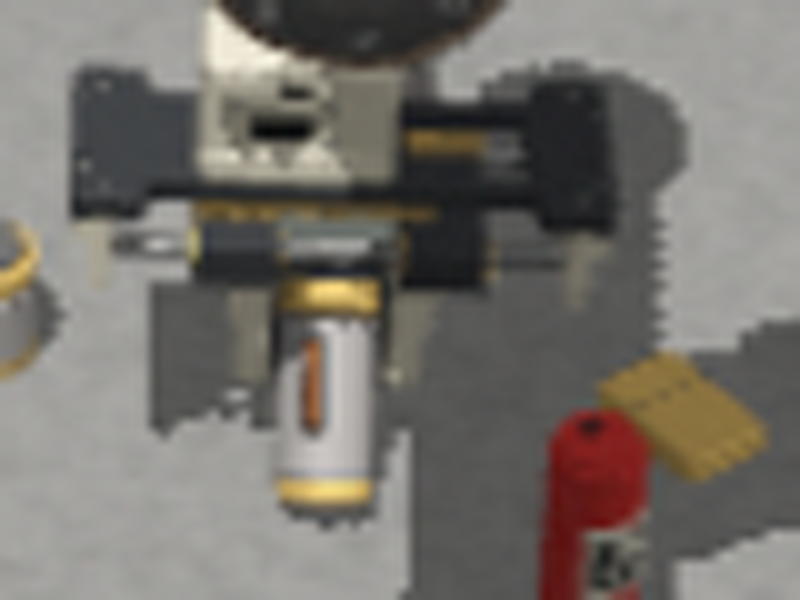

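Request:
step_arm(
  commands=[
    [[0,0,1],0],
    [[-5.3,0,-1],0],
    [[-5.4,0,-1],0],
    [[-5.6,0,-0.8],0],
    [[-5.7,0,-0.4],0],
    [[0,0,0],0],
  ],
  grip_force=3,
)

```text
time_s: 27.12
tcp_pos: [0.5194, -0.1111, 0.0397]
eef_rot: [-178.1, 0.1, -79.9]
contact_force: [-0.6, 1.9, 1.2]
gripper_width: 0.0359
```

```bash
python3 st.py; python3 look.py s12 240,180,320,240 10 side
```

```text
[  9.01  17.81 -31.9   -0.18 -38.43   1.24] [-1.7815e+02  7.0000e-02 -7.9890e+01] [ 0.5194 -0.1111  0.0397] 0.035854022718194704 [-0.6  1.9  1.2] 27.125
[[ 0.176 -0.984  0.032]
 [-0.984 -0.175  0.007]
 [-0.001 -0.032 -0.999]]
```

View pics/s12.png

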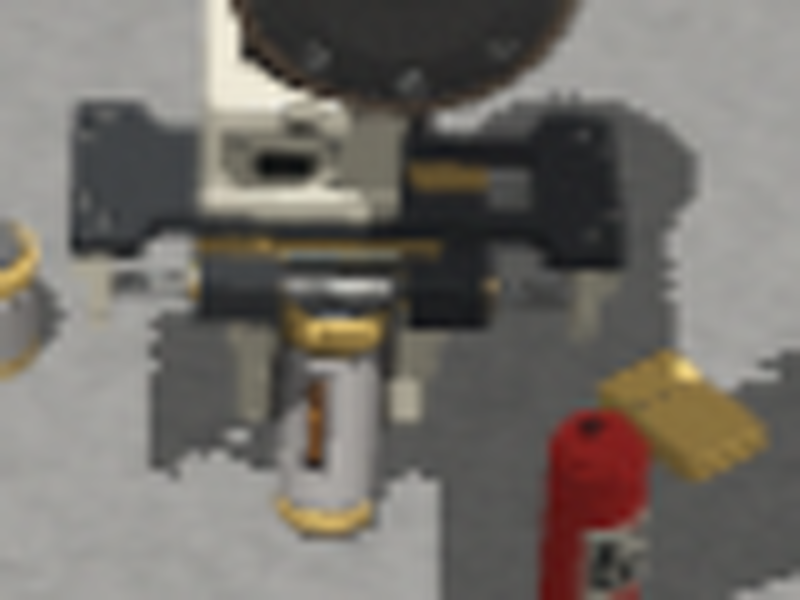

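Request:
step_arm(
  commands=[
    [[-5.7,0,-0.1],0],
    [[-5.7,0,0.3],0],
    [[-5.7,0,0.8],0],
    [[-5.6,0,1.0],0],
    [[0,0,1],0],
    [[0,0,0],0],
  ],
)

```text
time_s: 27.92
tcp_pos: [0.5162, -0.0892, 0.0371]
eef_rot: [-178.1, 0.1, -79.9]
contact_force: [-1.1, 1.0, 4.0]
gripper_width: 0.0363
```

Request:
step_arm(
  commands=[
    [[0,0,0],0],
    [[0,0,0],0],
    [[0,0,0],0],
  ],
  gripper=0.45,
)

```text
time_s: 28.3
tcp_pos: [0.5157, -0.0895, 0.0367]
eef_rot: [-178.1, 0.1, -79.9]
contact_force: [-0.0, 0.2, 0.0]
gripper_width: 0.0478
```

Request:
step_arm(
  commands=[
    [[0,0,-40],0],
    [[0,0,-40],0],
    [[-30,0,0],0],
    [[-40,0,0],0],
    [[0,0,0],0],
  ],
)

```text
time_s: 28.92
tcp_pos: [0.5008, -0.0194, 0.1172]
eef_rot: [-178.1, 0.1, -79.8]
contact_force: [-0.7, -0.6, -0.0]
gripper_width: 0.0482
```

```bash
python3 st.py; python3 look.py w7 180,10,330,170 4 wrist; python3 look.py s13 240,180,320,240 10 side
```

```text
[ 20.5    9.04 -31.1    0.37 -47.96 -10.53] [-1.7808e+02  7.0000e-02 -7.9780e+01] [ 0.5008 -0.0194  0.1172] 0.04820328931887123 [-0.7 -0.6 -0. ] 28.925
[[ 0.177 -0.984  0.033]
 [-0.984 -0.177  0.007]
 [-0.001 -0.033 -0.999]]
```

View pics/w7.png

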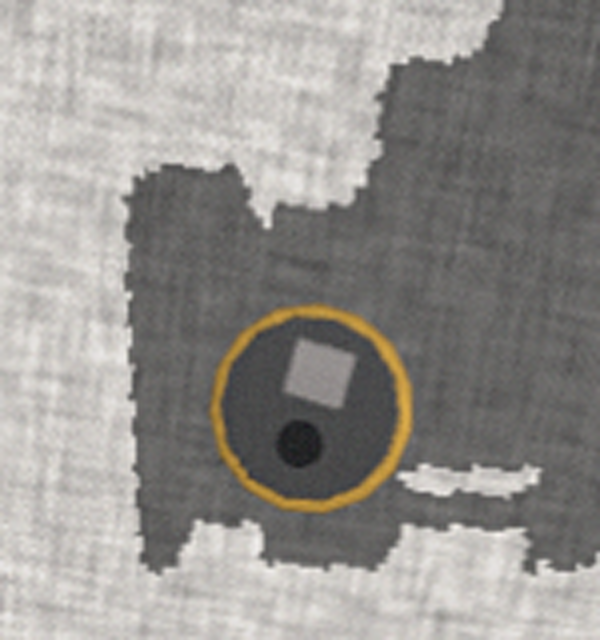

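View pics/s13.png

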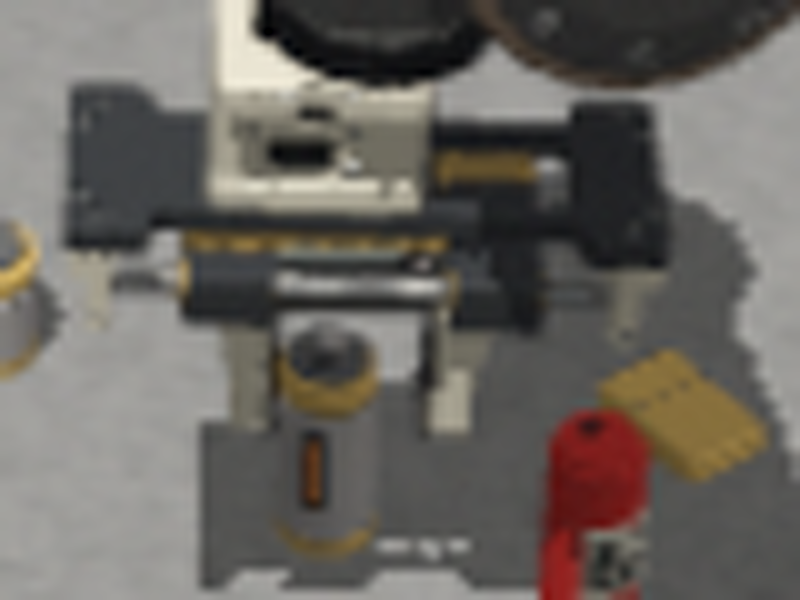

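```bash
python3 - <<'E'
from h import *
c=np.load('w7.npy',allow_pickle=True).item()
f=lambda x,y:[180+x/4-.4,10+y/4-.4]
P=onz(c,[f(311.5,407.5)],.084)[0]; print(P)
Q=onz(c,[f(300,443),f(320,373)],.084); d=Q[1]-Q[0]; print('hole->square az',np.degrees(np.arctan2(d[1],d[0])))
Q=onz(c,[f(303,338),f(357,354),f(341,409),f(284,392)],.086)
for i,j in [(0,1),(3,2),(3,0),(2,1)]:
    d=Q[j]-Q[i]; print(np.degrees(np.arctan2(d[1],d[0])))
T=tool(); print(T[:3,:3].T@(np.array([P[0],P[1],.045])-T[:3,3]))
E
```

```text
[ 0.51697219 -0.08929293  0.084     ]
hole->square az -96.4595352299523
174.15705415472345
173.97298676106072
-100.3092990703167
-96.37725085576355
[ 0.0703383  -0.00128172  0.0719242 ]
```

Request:
step_arm(
  commands=[
    [[35,0,0],0],
    [[35,-1,0],0],
    [[0,0,0],8.3],
    [[0,0,0],8.2],
    [[0,0,35],0],
    [[0,0,34],0],
    [[0,0,0],0],
  ],
)

```text
time_s: 29.9
tcp_pos: [0.5144, -0.0905, 0.0456]
eef_rot: [-178.5, 0.5, -96.5]
contact_force: [0.2, -0.4, 0.1]
gripper_width: 0.0484
```

Request:
step_arm(
  commands=[
    [[0,0,0],0],
    [[0,0,0],0],
    [[0,0,0],0],
    [[0,0,0],0],
  ],
  gripper=0.8,
  grip_force=10,
)

```text
time_s: 30.4
tcp_pos: [0.5175, -0.0893, 0.0492]
eef_rot: [-178.1, 0.6, -96.4]
contact_force: [-2.2, -1.8, 6.9]
gripper_width: 0.0362
```

```bash
python3 st.py
```

```text
[ 11.65  16.43 -32.39   0.04 -39.17 -18.06] [-178.08    0.6   -96.37] [ 0.5175 -0.0893  0.0492] 0.03616465875762445 [-2.2 -1.8  6.9] 30.4
[[-0.111 -0.993  0.034]
 [-0.994  0.111  0.007]
 [-0.01  -0.034 -0.999]]
```

Request:
step_arm(
  commands=[
    [[0,-3,-2],0],
    [[0,0,0],-8.3],
    [[0,0,0],-8.3],
    [[0,0,0],0],
    [[0,0,0],0],
    [[0,0,0],0],
    [[0,0,0],0],
    [[0,0,0],0],
    [[0,0,0],0],
    [[0,0,0],0],
    [[0,0,0],0],
    [[0,0,0],0],
    [[0,0,0],0],
  ],
)

```text
time_s: 32.02
tcp_pos: [0.5194, -0.0896, 0.05]
eef_rot: [-178.1, 0.1, -79.8]
contact_force: [0.3, -0.2, -1.0]
gripper_width: 0.0361
```

```bash
python3 st.py
```

```text
[ 1.154e+01  1.659e+01 -3.197e+01 -1.000e-02 -3.956e+01 -1.350e+00] [-1.7812e+02  5.0000e-02 -7.9810e+01] [ 0.5194 -0.0896  0.05  ] 0.036070212037902234 [ 0.3 -0.2 -1. ] 32.025
[[ 0.177 -0.984  0.032]
 [-0.984 -0.177  0.007]
 [-0.001 -0.033 -0.999]]
```

Request:
step_arm(
  commands=[
    [[0,0,3.5],0],
    [[3.1,0,-0.7],0],
    [[3.1,0,-0.6],0],
    [[3.1,0,-0.4],0],
    [[3.1,0,-0.4],0],
    [[3.1,0,-0.1],0],
    [[3.1,0,-0.1],0],
    [[3.1,0,0.1],0],
    [[3.1,0,0.2],0],
    [[0,0,0],0],
  ],
  grip_force=8,
)

```text
time_s: 33.28
tcp_pos: [0.5245, -0.1142, 0.0486]
eef_rot: [-178.1, 0.0, -79.8]
contact_force: [0.2, 0.2, 0.8]
gripper_width: 0.0362
```

```bash
python3 st.py; python3 look.py s14 240,180,320,240 10 side
```

```text
[  8.58  17.47 -30.79  -0.15 -39.8    1.71] [-1.7806e+02  4.0000e-02 -7.9820e+01] [ 0.5245 -0.1142  0.0486] 0.03618301909202544 [0.2 0.2 0.8] 33.275
[[ 0.177 -0.984  0.033]
 [-0.984 -0.177  0.007]
 [-0.001 -0.034 -0.999]]
```

View pics/s14.png

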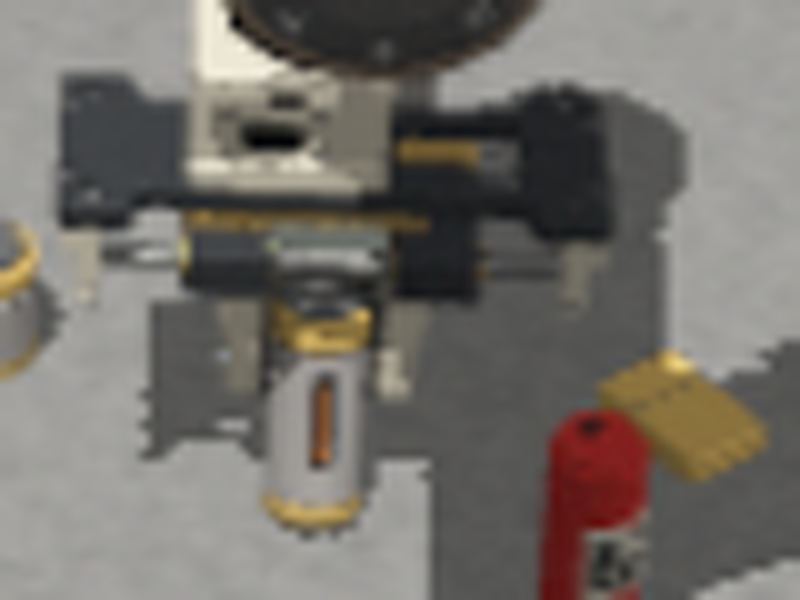

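Request:
step_arm(
  commands=[
    [[3.0,0,1.2],0],
    [[3.1,0,0.8],0],
    [[3.0,0,0.7],0],
    [[3.0,0,0.8],0],
    [[3.0,0,1.0],0],
    [[0,0,0],0],
  ],
)

```text
time_s: 34.08
tcp_pos: [0.5275, -0.1292, 0.0444]
eef_rot: [-178.0, 0.0, -79.8]
contact_force: [-0.7, -0.7, 3.8]
gripper_width: 0.036
```

```bash
python3 st.py; python3 look.py s15 240,180,320,240 10 side; python3 tilt.py s15.npy 269,216,275,228;python3 tilt.py s14.npy 269,219,275,229
```

```text
[  6.82  18.3  -30.21  -0.21 -39.54   3.54] [-1.7804e+02  2.0000e-02 -7.9800e+01] [ 0.5275 -0.1292  0.0444] 0.03598263441792307 [-0.7 -0.7  3.8] 34.075
[[ 0.177 -0.984  0.034]
 [-0.984 -0.177  0.006]
 [-0.    -0.034 -0.999]]
mean [ 0.5208 -0.098   0.043 ] normal [-0.288  0.86   0.422] elev 25.0 az 108.5 axis [ 0.092 -0.414  0.906] S [0.1103 0.0531 0.0285] 72
mean [ 0.5195 -0.0898  0.0407] normal [-0.204  0.957  0.205] elev 11.8 az 102.0 axis [ 0.059 -0.197  0.979] S [0.0916 0.0479 0.0248] 60
```

View pics/s15.png

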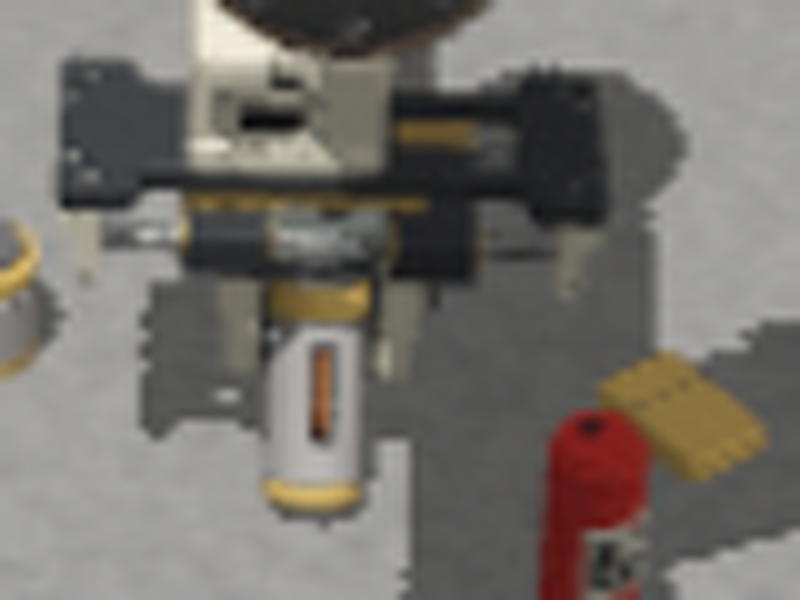

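Request:
step_arm(
  commands=[
    [[2.9,0,0.9],0],
    [[2.9,0,1.1],0],
    [[2.9,0,1.2],0],
    [[2.8,0,1.3],0],
    [[0,0,0],0],
  ],
)

```text
time_s: 34.75
tcp_pos: [0.5292, -0.1404, 0.0394]
eef_rot: [-178.1, 0.0, -79.8]
contact_force: [1.6, -1.1, 3.9]
gripper_width: 0.0358
```

```bash
python3 st.py; python3 look.py s16 240,180,320,240 10 side; python3 tilt.py s16.npy 269,216,275,228;
```

```text
[  5.5   19.1  -29.8   -0.31 -39.2    4.9 ] [-1.7809e+02  4.0000e-02 -7.9830e+01] [ 0.5292 -0.1404  0.0394] 0.035835894267824436 [ 1.6 -1.1  3.9] 34.75
[[ 0.177 -0.984  0.033]
 [-0.984 -0.177  0.007]
 [-0.001 -0.033 -0.999]]
mean [ 0.5214 -0.1021  0.0394] normal [-0.418  0.73   0.541] elev 32.8 az 119.8 axis [ 0.113 -0.549  0.828] S [0.1073 0.0547 0.0294] 72
```

View pics/s16.png

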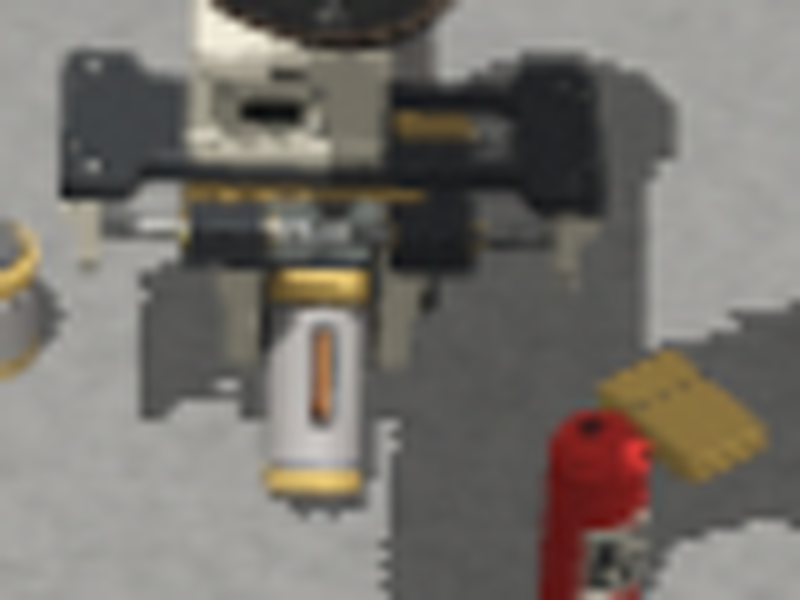

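```bash
cat > cyl.py <<'E'
import sys
from h import *
from scipy.optimize import least_squares
def fit(c,box,R=.018,seed=None):
    u0,v0,u1,v1=box
    uv=np.array([[u,v] for v in range(v0,v1) for u in range(u0,u1)])
    P=pts(c,uv); z=c['z_map'][uv[:,1],uv[:,0]]; P=P[z>.1]; 
    md=np.median(P,0); P=P[np.linalg.norm(P-md,axis=1)<.05]
    md=P.mean(0); cd=md-c['E'][:3,3]; cd/=np.linalg.norm(cd)
    a0=np.array(seed if seed is not None else [0,-.5,.85])
    def res(p):
        a=np.append(p[:2],1.); a/=np.linalg.norm(a); q=P-(md+p[2:5]); return np.linalg.norm(q-np.outer(q@a,a),axis=1)-R
    x0=np.r_[a0[:2]/a0[2],cd*.016]
    s=least_squares(res,x0,loss='soft_l1',f_scale=.002)
    a=np.append(s.x[:2],1.); a/=np.linalg.norm(a); ctr=md+s.x[2:5]; ctr=ctr+a*((md-ctr)@a)
    return a,ctr,np.sqrt(np.mean(s.fun**2)),len(P)
if __name__=='__main__':
    c=np.load(sys.argv[1],allow_pickle=True).item()
    a,ctr,rms,n=fit(c,list(map(int,sys.argv[2].split(','))))
    print('axis',a.round(3),'tilt',np.degrees(np.arccos(a[2])).round(1),'az of lean',np.degrees(np.arctan2(a[1],a[0])).round(1),'pt',ctr.round(4),'rms',rms.round(4),n)
E
python3 cyl.py s16.npy 268,214,276,229; python3 cyl.py s15.npy 268,215,276,229; python3 cyl.py s9.npy 270,203,277,218; python3 cyl.py s5.npy 269,222,276,233;python3 cyl.py s16.npy 267,212,277,229
```

```text
axis [ 0.038 -0.586  0.81 ] tilt 35.9 az of lean -86.3 pt [ 0.5258 -0.1161  0.0311] rms 0.003 120
axis [ 0.117 -0.425  0.898] tilt 26.2 az of lean -74.6 pt [ 0.5245 -0.1127  0.0351] rms 0.0027 112
axis [ 0.091 -0.584  0.807] tilt 36.2 az of lean -81.1 pt [ 0.5196 -0.1149  0.0851] rms 0.0028 105
axis [ 0.051 -0.596  0.801] tilt 36.8 az of lean -85.1 pt [ 0.5254 -0.1186  0.0337] rms 0.0031 165Traceback (most recent call last):
  File "cyl.py", line 18, in <module>
    c=np.load(sys.argv[1],allow_pickle=True).item()
      ~~~~~~~^^^^^^^^^^^^^^^^^^^^^^^^^^^^^^^
    fid = stack.enter_context(open(os.fspath(file), "rb"))
                              ~~~~^^^^^^^^^^^^^^^^^^^^^^^
FileNotFoundError: [Errno 2] No such file or directory: 's5.npy'
```

Request:
step_arm(
  commands=[
    [[2.8,0,1.4],0],
    [[0,0,0],0],
  ],
)

```text
time_s: 35.05
tcp_pos: [0.5296, -0.143, 0.038]
eef_rot: [-178.1, 0.0, -79.8]
contact_force: [1.8, -0.6, 3.6]
gripper_width: 0.0357
```

Request:
step_arm(
  commands=[
    [[0,0,0],0],
    [[0,0,0],0],
    [[0,0,-20],0],
    [[0,0,-40],0],
    [[0,0,-40],0],
    [[0,0,-40],0],
    [[0,0,0],0],
  ],
  grip_force=30,
)

```text
time_s: 35.92
tcp_pos: [0.5252, -0.1437, 0.1801]
eef_rot: [-178.0, 0.0, -79.8]
contact_force: [-0.2, -0.3, -2.9]
gripper_width: 0.0351
```

```bash
python3 st.py; python3 look.py s17 230,140,330,215 8 side
```

```text
[  5.16   9.27 -21.03  -0.26 -57.68   5.17] [-1.7796e+02  4.0000e-02 -7.9810e+01] [ 0.5252 -0.1437  0.1801] 0.03506968153052127 [-0.2 -0.3 -2.9] 35.925
[[ 0.177 -0.984  0.035]
 [-0.984 -0.177  0.007]
 [-0.001 -0.036 -0.999]]
```

View pics/s17.png

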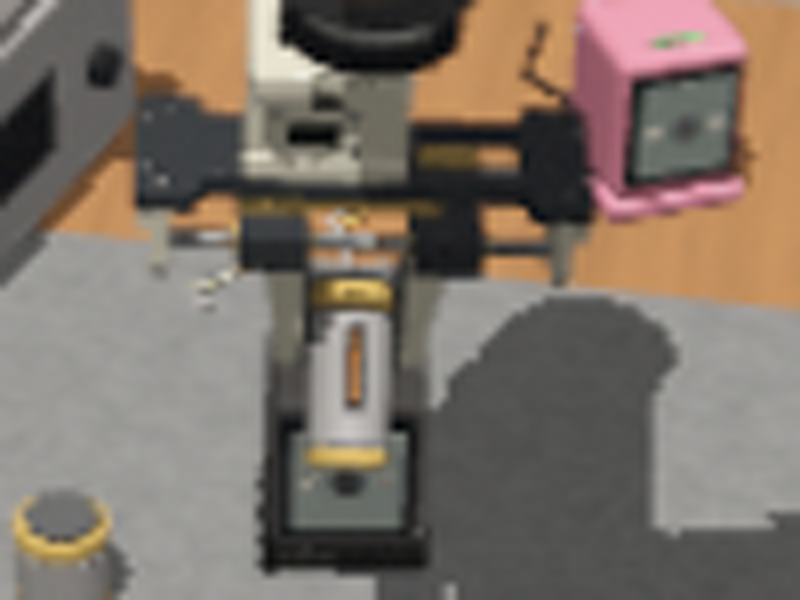

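Request:
step_arm(
  commands=[
    [[0,0,-10],10.6],
    [[0,0,0],10.6],
    [[0,0,0],10.6],
    [[0,0,0],10.6],
    [[0,0,0],10.6],
    [[0,0,0],10.6],
    [[0,0,0],10.6],
    [[0,0,0],10.6],
    [[0,0,0],10.6],
    [[0,0,0],0],
  ],
)

```text
time_s: 37.22
tcp_pos: [0.5229, -0.1437, 0.1857]
eef_rot: [179.7, 1.6, -175.2]
contact_force: [0.6, -0.1, -2.0]
gripper_width: 0.0356
```

```bash
python3 st.py; python3 - <<'E'
from h import *
from cyl import fit
c=np.load('s17.npy',allow_pickle=True).item()
T=np.eye(4); T[:3,3]=[.5252,-.1437,.1801]; T[:3,:3]=Ro.from_euler('xyz',[-177.96,.04,-79.81],degrees=True).as_matrix()
for box in [(270,180,278,195),(271,179,278,196)]:
    a,ctr,rms,n=fit(c,box); print('axis',a.round(3),np.degrees(np.arccos(a[2])).round(1),np.degrees(np.arctan2(a[1],a[0])).round(1),ctr.round(4),rms.round(4))
    # axis in tool frame
    at=T[:3,:3].T@a; print('tool axis',at.round(3))
    P=pts(c,[[273,185],[274,185],[274,186],[275,186],[274,184],[274,188],[273,187]]); g=np.median(P,0); print('gauge depth',g.round(4),'tool',(T[:3,:3].T@(g-T[:3,3])).round(4))
    # gauge by geometry: ray through pixel, point on cylinder surface
    o,d=ray(c,[[274.0,185.4]]); d=d[0]/np.linalg.norm(d[0])
    # solve |(o+td-ctr) perp a|=R
    q=o-ctr; qp=q-a*(q@a); dp=d-a*(d@a); A=dp@dp;B=2*qp@dp;C=qp@qp-.018**2; t=(-B-np.sqrt(max(B*B-4*A*C,0)))/2/A; g2=o+t*d; print('gauge geo',g2.round(4),'tool',(T[:3,:3].T@(g2-T[:3,3])).round(4))
E
python3 look.py s18 200,130,340,230 5.5 side
```

```text
[  5.15   9.02 -20.5   -0.31 -58.86 -90.16] [ 179.73    1.61 -175.17] [ 0.5229 -0.1437  0.1857] 0.03562449953899028 [ 0.6 -0.1 -2. ] 37.225
[[-0.996 -0.084  0.028]
 [-0.084  0.996  0.007]
 [-0.028  0.005 -1.   ]]
axis [ 0.16  -0.632  0.758] 40.7 -75.8 [ 0.5205 -0.1239  0.1792] 0.0029
tool axis [ 0.65  -0.073 -0.756]
gauge depth [ 0.5176 -0.1136  0.1947] tool [-0.031   0.0016 -0.0146]
gauge geo [ 0.5177 -0.1141  0.195 ] tool [-0.0304  0.0016 -0.015 ]
axis [ 0.161 -0.627  0.762] 40.3 -75.6 [ 0.5216 -0.1237  0.1792] 0.003
tool axis [ 0.645 -0.074 -0.761]
gauge depth [ 0.5176 -0.1136  0.1947] tool [-0.031   0.0016 -0.0146]
gauge geo [ 0.5177 -0.1142  0.195 ] tool [-0.0304  0.0016 -0.015 ]
```

View pics/s18.png

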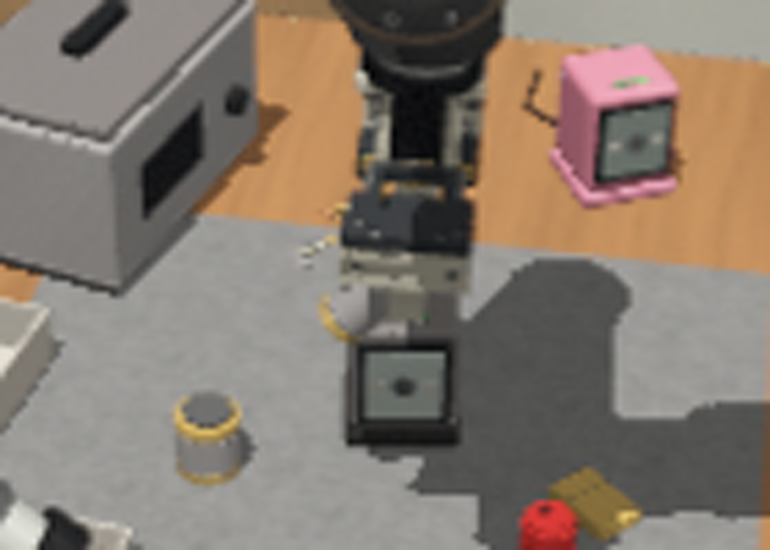

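Request:
step_arm(
  commands=[
    [[6,25,0],0],
    [[6,38,0],0],
    [[6,42,0],0],
    [[6,42,0],0],
    [[6,42,0],0],
    [[6,42,0],0],
    [[5,42,0],0],
    [[4,38,0],0],
    [[0,25,0],0],
    [[0,0,0],0],
  ],
)

```text
time_s: 38.52
tcp_pos: [0.4511, 0.1883, 0.187]
eef_rot: [179.8, 1.8, -174.9]
contact_force: [-0.4, 0.1, -1.9]
gripper_width: 0.0356
```

```bash
python3 st.py;  python3 look.py s19 165,185,300,285 5.5 side
```

```text
[  46.65    3.52  -27.36    1.25  -57.66 -132.17] [ 179.82    1.79 -174.87] [0.4511 0.1883 0.187 ] 0.03555399208486625 [-0.4  0.1 -1.9] 38.525
[[-0.996 -0.089  0.031]
 [-0.089  0.996  0.006]
 [-0.031  0.003 -1.   ]]
```

View pics/s19.png

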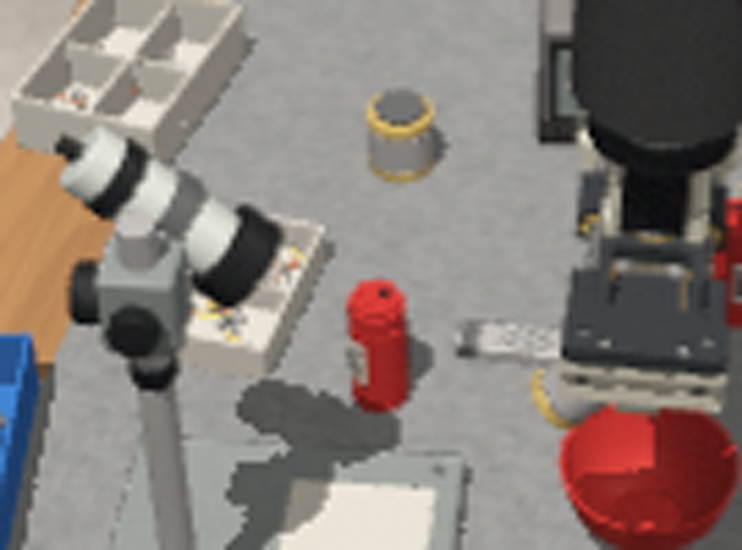

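Request:
step_arm(
  commands=[
    [[0,0,20],0],
    [[0,-3,25],0],
    [[-20,-3,4],0],
    [[-25,-3,0],0],
    [[-20,0,0],0],
    [[-12,0,0],0],
    [[0,0,0],0],
    [[0,0,0],0],
  ],
)

```text
time_s: 39.58
tcp_pos: [0.5303, 0.1846, 0.1413]
eef_rot: [179.8, 1.8, -175.2]
contact_force: [-0.2, 0.4, -2.0]
gripper_width: 0.0352
```

```bash
python3 st.py;  python3 look.py s20 165,195,265,270 8 side;  python3 look.py t20 150,110,260,210 6 top;python3 look.py w20 0,0,512,384 1.5 wrist
```

```text
[  39.79   12.97  -22.49    1.1   -52.91 -125.66] [ 179.78    1.84 -175.23] [0.5303 0.1846 0.1413] 0.035158687313490616 [-0.2  0.4 -2. ] 39.575
[[-0.996 -0.083  0.032]
 [-0.083  0.997  0.007]
 [-0.032  0.004 -0.999]]
```

View pics/s20.png

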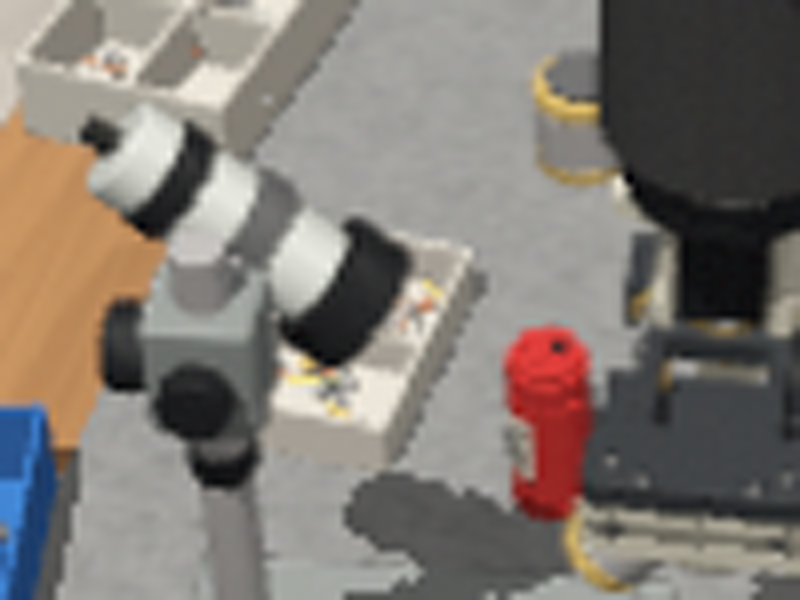

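View pics/t20.png

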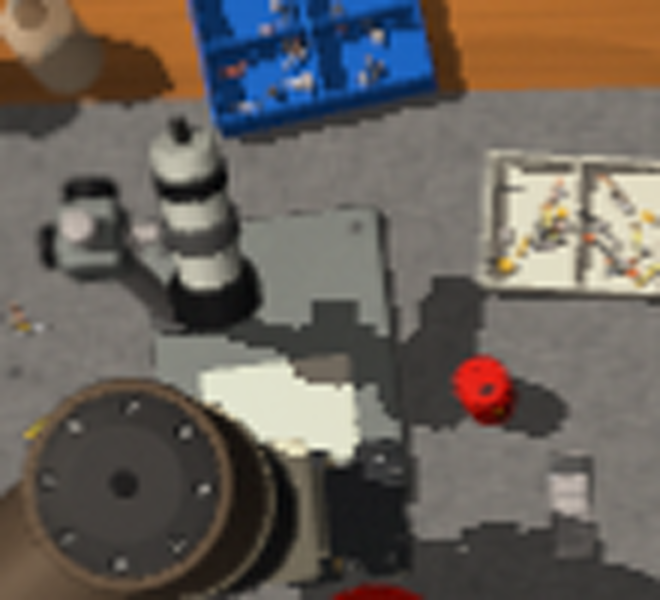

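View pics/w20.png

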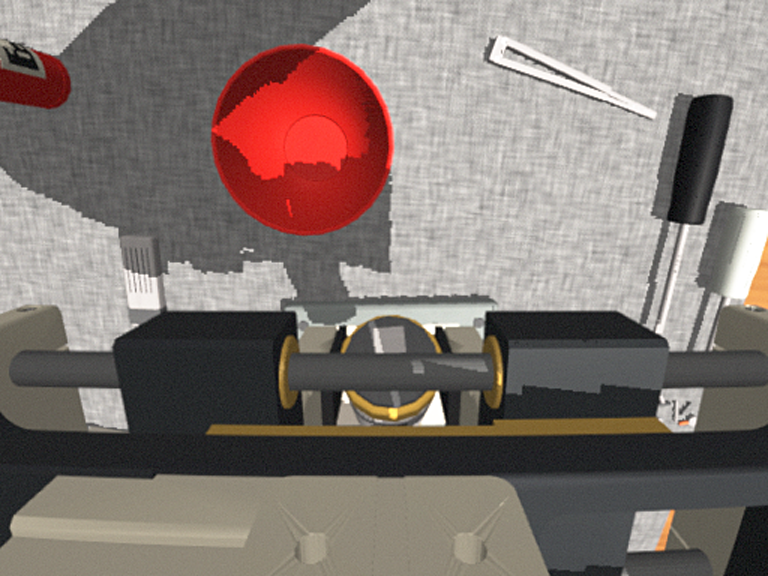

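```bash
python3 - <<'E'
from h import *
c=np.load('s20.npy',allow_pickle=True).item()
L,d=np.load('lens.npy'); s=np.arcsin(d[2]); psi=np.arctan2(d[1],d[0])
z=np.array([-np.sin(s)*np.cos(psi),-np.sin(s)*np.sin(psi),np.cos(s)]); y=np.cross(z,d)
G=L-.12*d; F=G-.018*d-.042*z; top=G-.018*d+.042*z
th=np.radians(np.arange(0,360,30))
for nm,Cc in [('foot',F),('top',top)]:
    q=proj(c,[Cc+.018*(np.cos(t)*d+np.sin(t)*y) for t in th]); print(nm,Cc.round(4),((q-[165,195]+.5)*8).round(0).tolist())
x=cv2.resize(c['img'][245:275,225:260],None,fx=20,fy=20,interpolation=cv2.INTER_CUBIC)
q=proj(c,[F+.018*(np.cos(t)*d+np.sin(t)*y) for t in np.radians(np.arange(0,360,10))])
for p in q: cv2.circle(x,tuple(int(i) for i in (p-[225,245]+.5)*20),2,(0,255,0),-1)
cv2.imwrite('pics/s20z.png',x[:,:,::-1])
W=np.load('w20.npy',allow_pickle=True).item()
q=proj(W,[top+.018*(np.cos(t)*d+np.sin(t)*y) for t in np.radians(np.arange(0,360,10))])
x=cv2.resize(W['img'][200:290,215:310],None,fx=6.5,fy=6.5,interpolation=cv2.INTER_CUBIC)
for p in q: cv2.circle(x,tuple(int(i) for i in (p-[215,200]+.5)*6.5),2,(0,255,0),-1)
cv2.imwrite('pics/w20z.png',x[:,:,::-1])
E
```

```text
foot [0.5765 0.1912 0.1114] [[558.0, 537.0], [560.0, 558.0], [571.0, 580.0], [589.0, 597.0], [608.0, 604.0], [623.0, 599.0], [631.0, 585.0], [629.0, 564.0], [618.0, 543.0], [601.0, 526.0], [582.0, 519.0], [566.0, 523.0]]
top [0.522  0.1866 0.1752] [[701.0, 427.0], [703.0, 448.0], [715.0, 470.0], [733.0, 488.0], [753.0, 496.0], [768.0, 492.0], [775.0, 477.0], [773.0, 456.0], [761.0, 435.0], [743.0, 417.0], [724.0, 409.0], [709.0, 413.0]]
```

View pics/s20z.png

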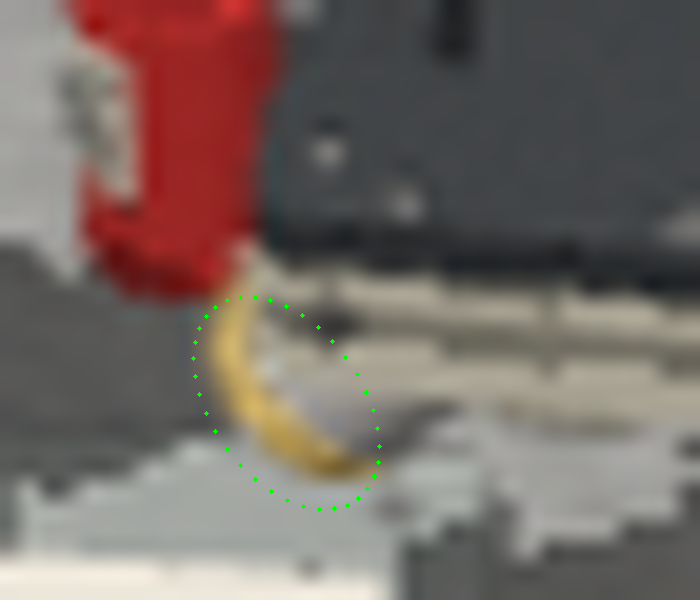

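View pics/w20z.png

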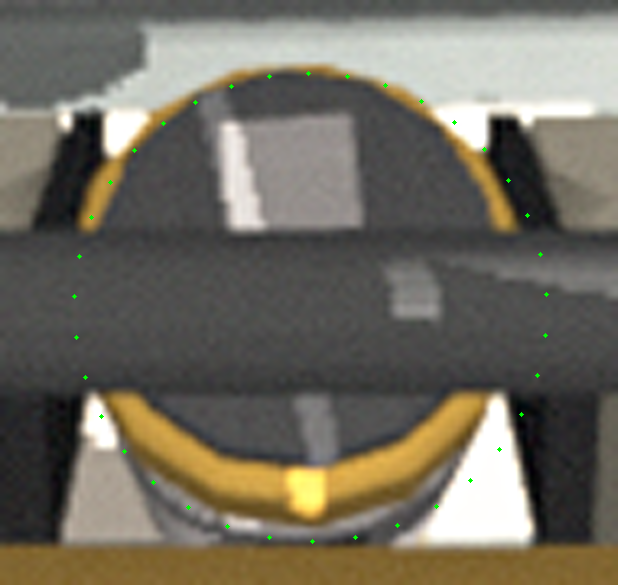

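Request:
step_arm(
  commands=[
    [[-2.9,3.5,0.8],3],
    [[0,0,0],0],
    [[0,0,0],0],
    [[0,0,0],0],
  ],
)

```text
time_s: 40.22
tcp_pos: [0.5332, 0.1886, 0.1407]
eef_rot: [179.7, 1.9, -178.2]
contact_force: [-0.7, -0.7, -1.7]
gripper_width: 0.035
```

```bash
python3 st.py;  python3 look.py s21 165,195,265,270 8 side; python3 look.py w21 0,0,512,384 1.5 wrist; python3 - <<'E'
from h import *
L,d=np.load('lens.npy'); s=np.arcsin(d[2]); psi=np.arctan2(d[1],d[0])
z=np.array([-np.sin(s)*np.cos(psi),-np.sin(s)*np.sin(psi),np.cos(s)]); y=np.cross(z,d)
G=L-.12*d; F=G-.018*d-.042*z; top=G-.018*d+.042*z
for n,C,u0,v0,u1,v1,k in [('s21',F,225,245,260,275,20),('w21',top,215,200,310,290,6.5)]:
    c=np.load(n+'.npy',allow_pickle=True).item()
    q=proj(c,[C+.018*(np.cos(t)*d+np.sin(t)*y) for t in np.radians(np.arange(0,360,10))])
    x=cv2.resize(c['img'][v0:v1,u0:u1],None,fx=k,fy=k,interpolation=cv2.INTER_CUBIC)
    for p in q: cv2.circle(x,tuple(int(i) for i in (p-[u0,v0]+.5)*k),2,(0,255,0),-1)
    cv2.imwrite('pics/%sz.png'%n,x[:,:,::-1])
E
```

```text
[  39.93   13.35  -22.05    1.11  -52.94 -128.77] [ 179.67    1.86 -178.18] [0.5332 0.1886 0.1407] 0.03498713076770552 [-0.7 -0.7 -1.7] 40.225
[[-0.999 -0.032  0.032]
 [-0.032  0.999  0.007]
 [-0.032  0.006 -0.999]]
```

View pics/s21z.png

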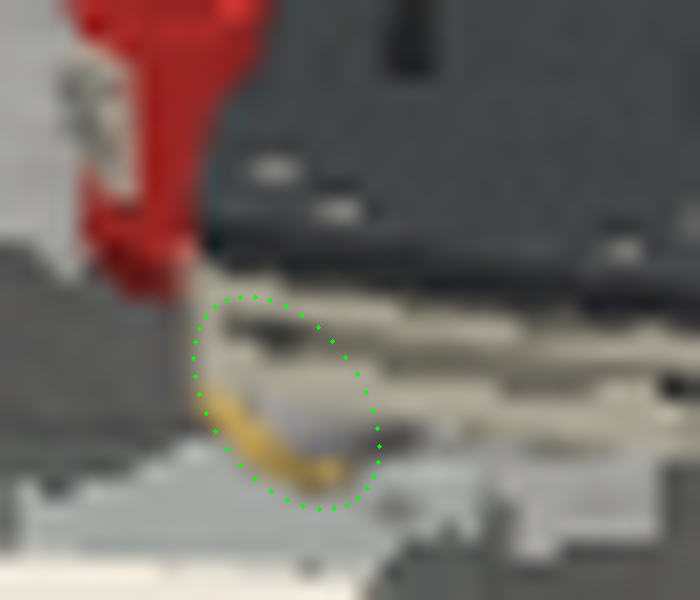

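View pics/w21z.png

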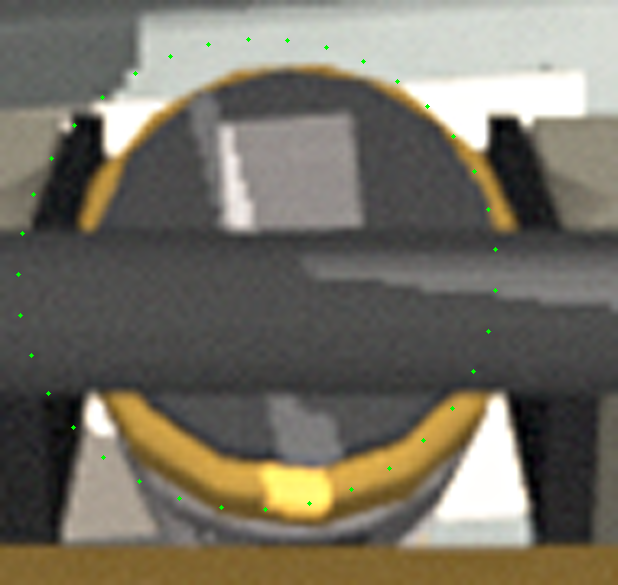

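Request:
step_arm(
  commands=[
    [[0.5,-1,1],0],
    [[0,0,0],0],
    [[0,0,0],0],
    [[0,0,0],0],
    [[0,0,0],0],
  ],
)

```text
time_s: 40.95
tcp_pos: [0.5329, 0.1877, 0.1396]
eef_rot: [179.7, 1.9, -178.2]
contact_force: [0.5, -0.3, -1.5]
gripper_width: 0.0354
```

```bash
python3 st.py; python3 look.py s22 100,150,340,330 3.3 side; python3 look.py t22 100,80,420,270 2.5 top
```

```text
[  39.88   13.37  -22.2     1.11  -52.78 -128.75] [ 179.67    1.85 -178.22] [0.5329 0.1877 0.1396] 0.035444087791989085 [ 0.5 -0.3 -1.5] 40.95
[[-0.999 -0.031  0.032]
 [-0.031  0.999  0.007]
 [-0.032  0.006 -0.999]]
```

View pics/s22.png

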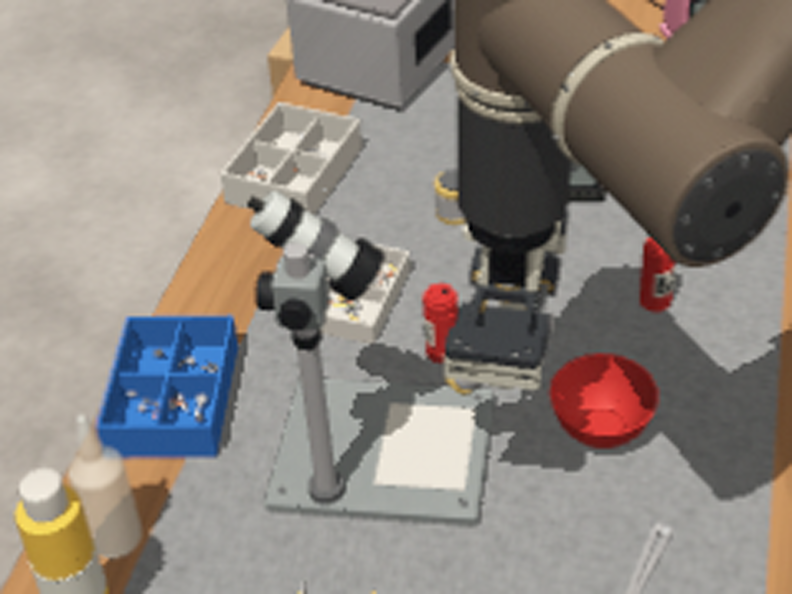

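View pics/t22.png

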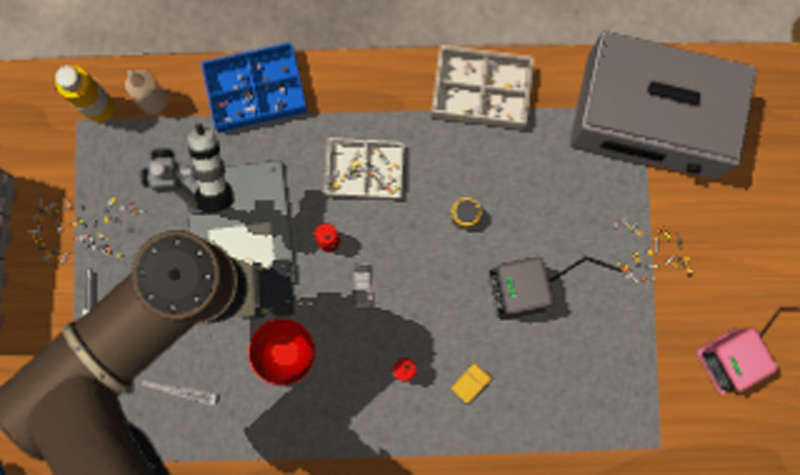

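```bash
python3 - <<'E'
from plant import close_job
print(close_job())
E
```

```text
the job is handed in; nothing more can be done
None
```

I turned the lighter on the spot until its ticket faced the scanner and gave it time to read. I then tilted it in the jaws, carried it to the inspection camera and handed in at about 41 s while holding it there.

**Scan:** the ticket direction measured within about 1–2° of square to the window. The lighter stood released there for about 2.5 s, and later another second or so held in the jaws.

**Tilting:** the tool can only turn about its own vertical axis, so I tilted the lighter by pivoting it between the pads with its foot on the bench. On the first try it rolled about 17° about its own axis. I stood it up again, turned the ticket back to the scanner and repeated with a firmer grip. At the end I held it with 30 N.

**Final checks:**
- **Tilt:** the barrel tilt measured about 40.5° and the lens slant about 40.6°. The slant is just past the stated 40° limit, so it carries around a degree of error.
- **Position:** the gauge window should be within about 2 mm of the focus point, worked out from the calibrated cameras. The gripper hid it from both fixed cameras there, so I could not see the window itself at the end.
- **Squareness:** a roll of about 4° in the jaws remained. I shared it out with a 3° turn of the tool, which leaves an estimated 1–2° of gauge rotation and about 2° of roll in the camera's picture.
- **Disagreement:** before a last 1 mm trim, the wrist view put the top end about 3 mm to one side, where I expected about 2 mm. I did not measure it again after the trim.
- **Bench:** in the last side and top pictures I saw nothing else moved. The gripper stayed clear of the camera on my estimates, and every force reading taken stayed below about 10 N.

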